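Hang the sample carrier in the bath

ROBOT

A 6-joint arm with a two-finger parallel gripper is mounted at the origin on the work surface. World frame = base frame: x ahead of the robot, y to its left, z up, the work surface at z = 0. Lengths are in m, angles in degrees, forces in N, time in s.
With the tool pointing down it reaches from about 0.35 to 0.875 m from the base axis. Payload 4.2 kg.
Tool frame: the origin (TCP) lies between the finger pads; the fingertips stand 8 mm ahead of it and the grasp point (between the pads) lies 11 mm behind it; x points along the fingers, y is the direction in which the jaws open and shut, and the axes are right-handed (so a half turn about x gives the same grasp; the last joint's range is limited). The gripper opens to 87 mm and grips with 3 to 60 N. Pads are 19 mm wide; open, the fingers measure 117 mm over their backs; the gripper's body (75 mm by 190 mm) begins 51 mm behind the grasp point.
Start: joints at [90.963, 22.042, 0.453, 0, -68.411, -14.817], TCP at [0.15, 0.607, 0.194] pointing down, gripper open.
Joint ranges: [-179.83, 179.83], [-69.29, 118.12], [-61.27, 80.66], [-181.25, 117.63], [-171.15, -9.14], [-177.46, 177.46]. Speed limits (degrees/s): [159.86, 159.86, 180, 180, 180, 180].

INTERFACE

Orientations are given as a 3x3 rotation matrix whose columns are the frame's x, y, z axes.
In Python, from station import r gives the robot as it stands. The module is installed in compiled form; this text tells all that it offers.
- The arm moves only by the tool move_arm, never from a script. Its argument "increments" is one flat list of numbers, 7 for each row, row after row: the turn, a rotation vector about the tool's x, y, z in degrees, then the shift along the tool's x, y, z in m, then the finger opening in m, from 0 to 0.087. A call has 1 to 12 rows; each row is the pose to reach, as a shift and turn from the pose commanded when the call began, along the tool's axes at that moment; what a row does not reach only later rows make up. A row lasts 1/12 s, in which the tool goes at most 41.7 mm and 7.16 degrees, less where a joint would pass 70% of its speed; a pose out of reach is approached as far as the arm can. A call with a gripper value outside its range is refused whole. The fingers move at their own pace and stop on an object; the grip force is fixed at half the most. Time passes only in rows, so rows that repeat a pose let the fingers close. It gives the time, the measured TCP pose, the force and the opening at its end, in the units of the state.
- r.sense(): the state, without advancing time (a new reading comes with each control period).
- r.capture(name): name is "scene" or "top"; returns the picture (400x640x3 uint8, red, green, blue); there is no depth.
- r.calibration(name): a dict with "fx", "fy", "cx", "cy" (pixels), "rvec" (rotation vector, rad) and "tvec" (3), from world to camera coordinates, as OpenCV has them. Camera axes: x right, y down, z forward; pixel columns grow to the right and rows downward; lengths in m; the calibration is good to about 2 mm. A picture is of the moment at which its call begins. calibration takes no time and is no camera call.
- r.finish_job(): hands the job in, once; it reports no verdict.
The state is a dict: "time_s": time; "joints": joint angles; "joint_velocities": joint speeds; "effort": joint torques, N m; "tcp_pos": TCP position; "ee_rot": TCP orientation; "wrist_force": force on the tool from outside, world axes, zero at the start; "moment": the same for the moment, N m; "gripper_width": opening from 0.0 (shut) to 1.0 (fully open).
Only numpy, scipy, OpenCV 4.12 (cv2) and the standard library are available. Lean on these libraries where they do the work, as an engineer would, in place of code of your own. Each camera call takes 0.05 s, during which the arm holds its last target.

TASK

Take the hooked sample carrier off the drip stand and lower it gently through the gap between the two carriers already hanging in the heated bath, so that it faces the same way as they do. Its hook must drop fully into the notch in the bath's bar between them: the notched clip may sit a little to either side, so feel along the bar for it with light pressure. Let go of it there, do not push or shift the two neighbours, and leave the other bench things alone.

Things in the scene. Friction and masses are not known exactly. Their poses are not given: they have to be found in the camera images.
- carrier: The carrier to hang, about 0.16 kg: a 32 x 50 x 4 mm flat grey plastic test plate on a steel hook with a black plastic grip; it starts on the drip stand's bar. Origin: underside of the hook's bridge (12 mm wide along y), middle of the hook's mouth, which is open downwards and 12 mm wide in x. z up, y along the bar, x across it. It is balanced about its origin: it hangs upright with the bar about the middle of the mouth.
- grip (a point): Grasp point in the middle of the carrier's black plastic grip, straight above the carrier's origin by 42 mm. The grip is 10 mm thick (x) by 22 mm wide (y), upright, and reaches from 8 to 62 mm above the origin. Axes as the carrier.
- lip (a point): Middle of the short outer lip of the carrier's hook, 8 mm to +x and 10 mm below the carrier's origin. The lip is 4 mm thick, 12 mm wide, ends about 24 mm below the origin and flares outwards there.
- plate (a point): Centre of the carrier's flat plate, 8 mm to -x and 55 mm below the carrier's origin: 32 mm wide (y), 50 mm high, 4 mm thick (x), its lower edge 80 mm below the origin. A 12 mm wide, 4 mm thick shank joins it straight up to the bridge.
- neighbour_a: Carrier like the first, hanging loose on the plain part of the bath's bar on the bar's +y side, about 48 mm from bar_mid. Same origin and axes. It slides at a light push; it must not shift by 10 mm or more.
- neighbour_b: The same on the bar's -y side. The free gap between the two neighbours' plates is 62 to 66 mm, and the carrier's plate is 32 mm wide.
- bar_mid (a point): Middle of the top edge of the bath's flat steel bar, 140 mm above the bench; x across the bar, y along it, z up. The bar is 6 mm thick (x), 25 mm high and rigid: press on it with a few newtons only, never 22 N. Carriers hang on it with their lip on its +x side and plate on its -x side. One resting on the plain edge has its origin level with this point, one in the notch 6 mm lower.
- clip_range (a point): The same point, middle of the range of the notched clip on the bar. The clip holds one notch, open upwards, 14 mm wide along y and 6 mm deep; its middle lies anywhere up to 12 mm to the +y or -y side of this point and is not measured: find it by feel. Beside the notch the top edge is flat and level. The clip stays put under light forces.
- bath: White bench bath, open at the top and empty, 200 mm (x) by 260 mm (y), rim 118 mm high, walls 12 mm, inner floor 27 mm above the bench; fixed. Origin: centre of its underside; axes as bar_mid, which lies 140 mm above it. The bar spans it along y.
- stand: Fixed drip stand: white base 110 by 160 mm, two posts at y = +-66 mm, and a flat bar 6 mm thick and 25 mm high along y, its top edge plain and 140 mm above the bench. Origin: centre of the underside of the base.
- beaker: Bystander: glass beaker, 70 mm across, 90 mm high. Origin at the centre of its underside.
- reagent: Bystander: amber jar, 64 mm across, 130 mm high. Origin at the centre of its underside.
- washbottle: Bystander: white bottle, 60 mm across, 160 mm high. Origin at the centre of its underside.
Mind the look-alikes: they are no part of the job. What is meant by the stand is not pink, and is the smaller of those in its own colour.

How it is judged:
By the outcome, as a careful person would: the job done as asked, in the order asked, and still so for the second after the job is handed in, with the robot touching nothing.
It also fails if it takes over 72 s, if anything falls off the work surface, if the arm or the gripper's body presses on something with over 40 N, if the wrist force passes 120 N, or if a joint passes its speed limit or range.

## Working session

There is one attempt and no reset: what is moved stays moved. The work goes in short steps, Python scripts to look and compute and a tool call to move; the robot and the scene stay as the last step left them, time stands still between calls to the robot, and variables do not carry over. Pictures are saved under pics/ and viewed, and the job is handed in when it is done.

Besides the shell and the picture viewer there is one more tool, called after "Emit:" by a JSON object that holds its "op" and its "data", one argument or row to a line. move_arm: Moves the arm, as the interface text tells. Its arguments: {"type":"object","properties":{"increments":{"type":"array","items":{"type":"number"}}},"required":["increments"]}

```bash
mkdir -p pics
python3 - <<'E'
from station import r
import cv2
for n in("scene","top"):
    im=r.capture(n); cv2.imwrite(f"pics/{n}0.png",im[:,:,::-1]); print(n,r.calibration(n))
s=r.sense(); print(s)
E
```

```text
scene {'fx': 443.3722491982459, 'fy': 443.3722491982459, 'cx': 314.5440802435085, 'cy': 202.13153840373928, 'rvec': array([ 1.64369257,  2.05690033, -0.71700359]), 'tvec': array([ 0.13134271, -0.3705161 ,  1.75997961])}
top {'fx': 406.6155368488844, 'fy': 406.6155368488844, 'cx': 319.78291890878813, 'cy': 196.4272580803978, 'rvec': array([ 2.12570479, -2.12986846,  0.17356168]), 'tvec': array([-0.01650254,  0.57338622,  1.19475259])}
{'time_s': 0.1, 'joints': array([ 9.09629816e+01,  2.20884231e+01,  3.89373690e-01, -2.38117039e-02,
       -6.84112566e+01, -1.48161722e+01]), 'joint_velocities': array([ 0.18062862, -0.05105758,  0.23730497,  0.03511963, -0.03648317,
        0.00372991]), 'effort': array([-8.40009670e-04, -3.91690850e+01,  1.87933964e+01,  4.23183292e+00,
        1.34472662e-02, -8.04734736e-05]), 'tcp_pos': array([0.1495027 , 0.60626362, 0.19346321]), 'ee_rot': array([[-3.54028497e-04, -2.39583386e-01, -9.70875726e-01],
       [-1.93139429e-03, -9.70873813e-01,  2.39583618e-01],
       [-9.99998072e-01,  1.95996326e-03, -1.19012986e-04]]), 'wrist_force': array([0.20652504, 0.00111468, 0.79933016]), 'moment': array([-0.0034605 , -0.01049499, -0.0285355 ]), 'gripper_width': 0.9997873705008321}
```

View pics/scene0.png

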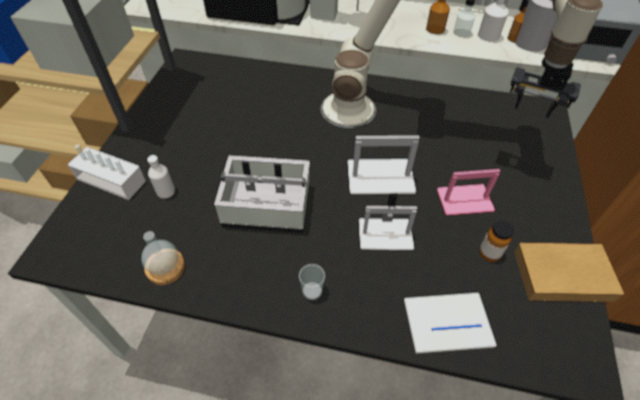

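View pics/top0.png

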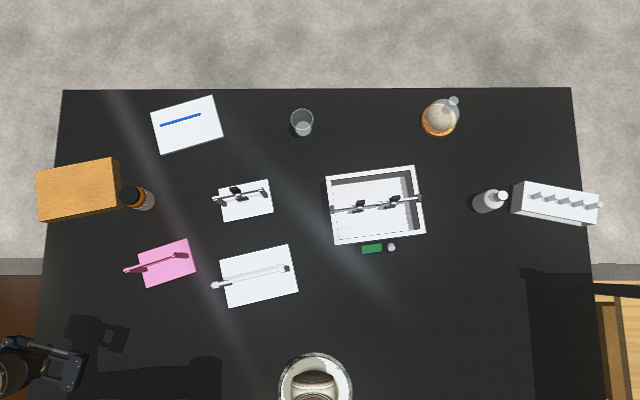

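Three stands are visible in the top view: pink at (165,262), large white at (258,275) and small white at (245,200), which carries a hooked carrier. The small white one fits "not pink, smaller of its colour". I'll enlarge crops to confirm.

Run:
```python
import cv2,numpy as np
t=cv2.imread("pics/top0.png"); s=cv2.imread("pics/scene0.png")
def c(im,x,y,w,h,k,n): cv2.imwrite(n,cv2.resize(im[y:y+h,x:x+w],None,fx=k,fy=k,interpolation=cv2.INTER_CUBIC))
c(t,205,170,75,60,10,"pics/c_t_stand.png")
c(t,320,160,112,84,7,"pics/c_t_bath.png")
c(s,350,185,75,70,8,"pics/c_s_stand.png")
c(s,210,150,110,80,7,"pics/c_s_bath.png")
```

```text
(no output)
```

View pics/c_t_stand.png

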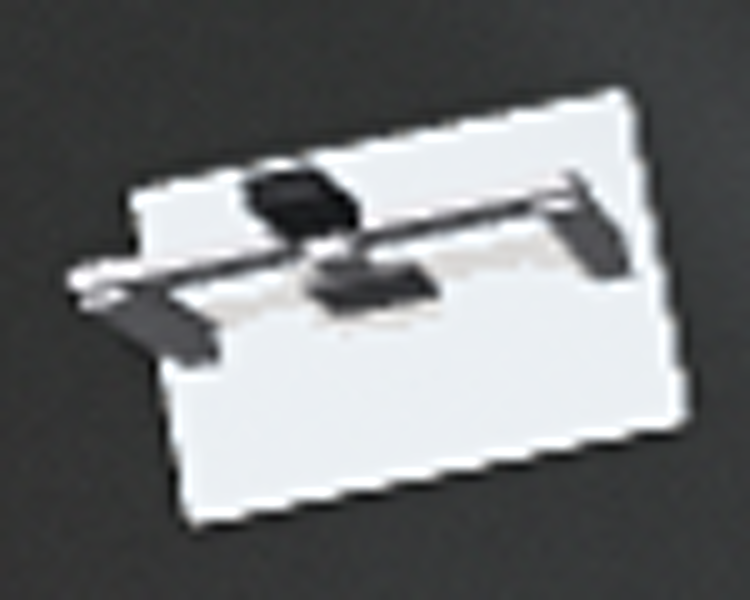

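View pics/c_t_bath.png

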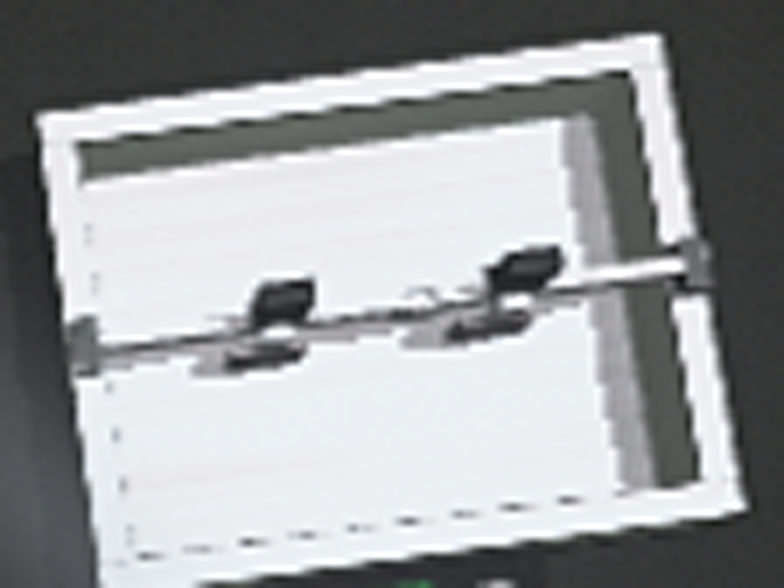

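View pics/c_s_stand.png

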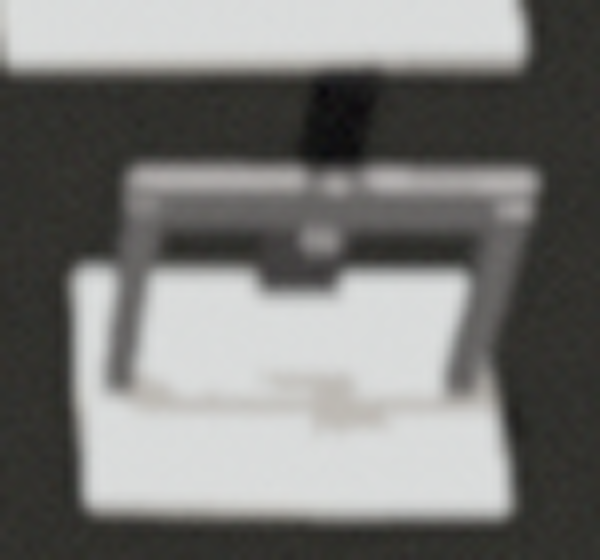

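View pics/c_s_bath.png

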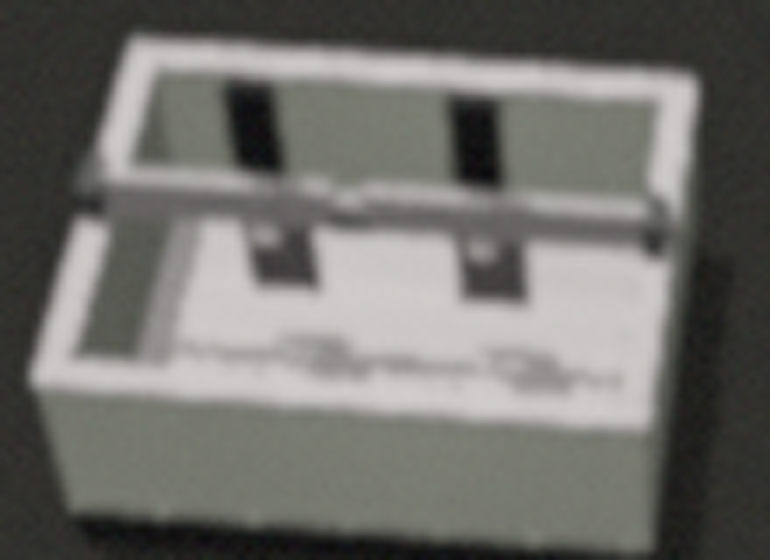

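The crops confirm that the small white stand carries the carrier. Grips, plates and lips all face the same way: plates on the robot side, lips on the far side. A notch shows in the scene crop near (345,203), about full (259,179). Next I'll triangulate.

```bash
cat > h.py <<'E'
import numpy as np,cv2
from station import r
C={n:r.calibration(n) for n in("scene","top")}
def K(c): return np.array([[c["fx"],0,c["cx"]],[0,c["fy"],c["cy"]],[0,0,1.]])
def ray(n,u,v):
    c=C[n];R,_=cv2.Rodrigues(c["rvec"]);t=np.array(c["tvec"]).ravel()
    return -R.T@t, R.T@np.linalg.inv(K(c))@np.array([u,v,1.])
def at_z(n,u,v,z):
    o,d=ray(n,u,v); return o+d*(z-o[2])/d[2]
def proj(n,P):
    c=C[n];p,_=cv2.projectPoints(np.asarray(P,float).reshape(-1,1,3),c["rvec"],c["tvec"],K(c),None);return p.reshape(-1,2)
E
python3 - <<'E'
from h import *
np.set_printoptions(precision=4,suppress=True)
def f(n,x,y,k,ox,oy,z): return at_z(n,x/k+ox-.5+.5/k,y/k+oy-.5+.5/k,z)
print("cams",ray("top",0,0)[0],ray("scene",0,0)[0])
T=lambda x,y,z:f("top",x,y,10,205,170,z)
print("stand base");[print(T(*p,0.01)) for p in[(130,188),(625,95),(685,425),(192,525)]]
print("stand bar top",T(70,285,.14),T(575,188,.14))
S=lambda x,y,z:f("scene",x,y,8,350,185,z)
print("stand bar scene",S(128,172,.14),S(538,178,.14))
print("grip bottom/bridge scene",S(335,178,.14),"griptop",S(345,75,.202))
B=lambda x,y,z:f("top",x,y,7,320,160,z)
print("bath rim");[print(B(*p,.118)) for p in[(38,115),(660,35),(745,507)]]
print("bar",B(85,350,.14),B(695,265,.14))
Q=lambda x,y,z:f("scene",x,y,7,210,150,z)
print("bar scene",Q(90,180,.14),Q(660,215,.14),"notch",Q(350,200,.14))
print("scene rim",Q(135,40,.118),Q(697,75,.118),Q(655,425,.118),Q(35,380,.118))
E
```

```text
cams [ 0.361  -0.0283  1.2749] [1.3781 0.1785 1.1494]
stand base
[0.6071 0.3073 0.01  ]
[0.6368 0.1506 0.01  ]
[0.5308 0.1295 0.01  ]
[0.4996 0.2834 0.01  ]
stand bar top [0.5538 0.2887 0.14  ] [0.5814 0.1459 0.14  ]
stand bar scene [0.5799 0.1477 0.14  ] [0.5501 0.292  0.14  ]
grip bottom/bridge scene [0.5662 0.2207 0.14  ] griptop [0.5703 0.2163 0.202 ]
bath rim
[ 0.6218 -0.0335  0.118 ]
[ 0.6551 -0.2932  0.118 ]
[ 0.4582 -0.3196  0.118 ]
bar [ 0.52  -0.052  0.14 ] [ 0.554  -0.2983  0.14  ]
bar scene [ 0.5581 -0.2964  0.14  ] [ 0.5231 -0.0492  0.14  ] notch [ 0.5443 -0.1824  0.14  ]
scene rim [ 0.4534 -0.3165  0.118 ] [ 0.4179 -0.0577  0.118 ] [ 0.6182 -0.0288  0.118 ] [ 0.6527 -0.2901  0.118 ]
```

```bash
cat > m.py <<'E'
from h import *
def box(x0,x1,y0,y1,z0,z1):
    return np.array([[x,y,z] for x in(x0,x1) for y in(y0,y1) for z in(z0,z1)])
E_=[(0,1),(2,3),(4,5),(6,7),(0,2),(1,3),(4,6),(5,7),(0,4),(1,5),(2,6),(3,7)]
GRIP=box(-.005,.005,-.011,.011,.008,.062); PLATE=box(-.010,-.006,-.016,.016,-.080,-.030); LIP=box(.006,.010,-.006,.006,-.024,0)
def X(P,x,y,z,yaw):
    c,s=np.cos(np.radians(yaw)),np.sin(np.radians(yaw)); return P@np.array([[c,s,0],[-s,c,0],[0,0,1]])+[x,y,z]
def draw(im,n,P,col,k,ox,oy):
    q=(proj(n,P)-[ox,oy]+.5)*k-.5
    for a,b in E_: cv2.line(im,tuple(int(v) for v in np.round(q[a]*8)),tuple(int(v) for v in np.round(q[b]*8)),col,1,cv2.LINE_AA,3)
def crop(im,k,ox,oy,w,h): return cv2.resize(im[oy:oy+h,ox:ox+w],None,fx=k,fy=k,interpolation=cv2.INTER_CUBIC)
def along(mid,yaw,s): 
    a=np.radians(yaw); return mid[0]-s*np.sin(a),mid[1]+s*np.cos(a)
E
cat > ov.py <<'E'
from m import *
ST=(.567,.2185,11.2); BA=(.538,-.174,7.7)
G,R_,B,Y=(0,255,0),(0,0,255),(255,0,0),(0,255,255)
import sys
def go(n,k,ox,oy,w,h,name):
    im=crop(cv2.imread(f"pics/{n}0.png"),k,ox,oy,w,h)
    for P in[box(-.055,.055,-.08,.08,0,.012),box(-.003,.003,-.07,.07,.115,.14)]: draw(im,n,X(P,ST[0],ST[1],0,ST[2]),R_,k,ox,oy)
    for P in[box(-.1,.1,-.13,.13,0,.118),box(-.003,.003,-.118,.118,.115,.14)]: draw(im,n,X(P,BA[0],BA[1],0,BA[2]),R_,k,ox,oy)
    for m,s in((ST,SS),(BA,.048),(BA,-.048)):
        x,y=along(m,m[2],s)
        for P,c in((GRIP,G),(PLATE,Y),(LIP,B)): draw(im,n,X(P,x,y,.14,m[2]),c,k,ox,oy)
    cv2.imwrite(name,im)
SS=.0
go("top",10,205,170,75,60,"pics/o1.png");go("top",7,320,160,112,84,"pics/o2.png")
go("scene",8,350,185,75,70,"pics/o3.png");go("scene",7,210,150,110,80,"pics/o4.png")
a=np.hstack([cv2.resize(cv2.imread(f"pics/o{i}.png"),(784,588)) for i in(1,2)]);
E
python3 ov.py
```

```text
(no output)
```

View pics/o1.png

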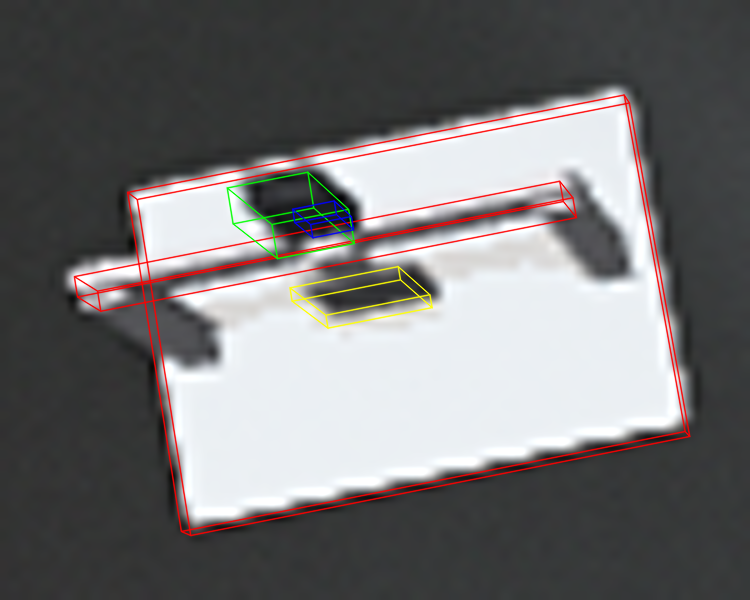

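View pics/o2.png

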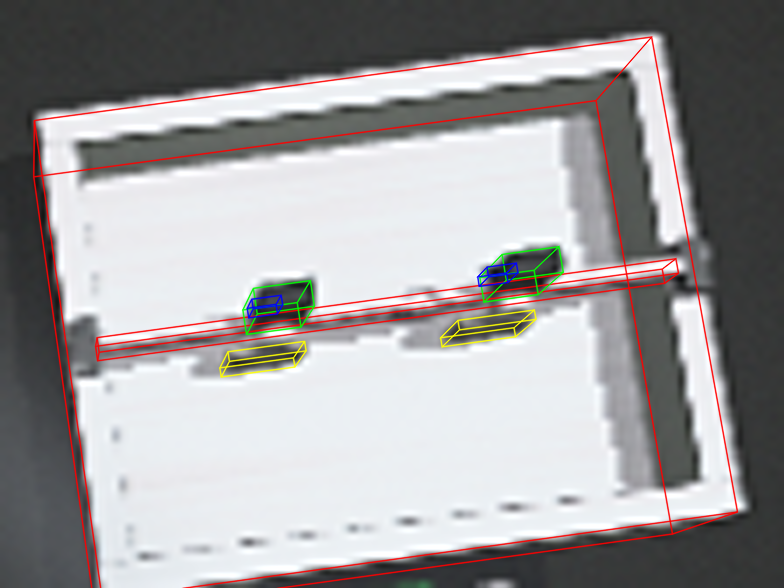

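View pics/o3.png

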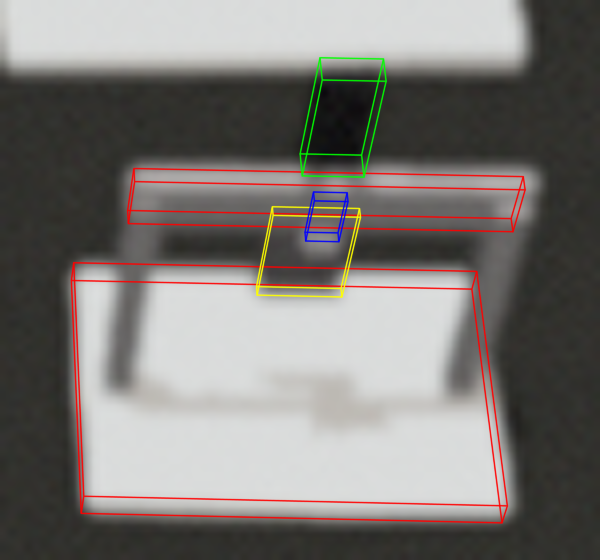

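View pics/o4.png

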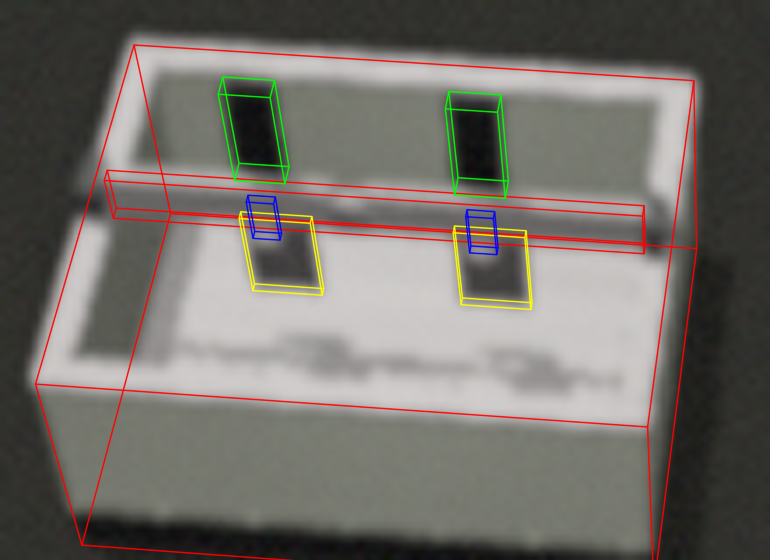

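Run:
```python
from m import *
def cl(n,k,ox,oy,w,h,name):
    im=crop(cv2.imread(f"pics/{n}0.png"),k,ox,oy,w,h)
    BA=(.538,-.174,7.7)
    for i,s in enumerate((-.02,-.012,-.006,0,.006,.012,.02)):
        x,y=along(BA,BA[2],s); q=(proj(n,[[x,y,.14]])[0]-[ox,oy]+.5)*k-.5
        cv2.circle(im,tuple(int(v) for v in q),3,(0,0,255) if s else (0,255,0),-1); print(n,s,q)
    cv2.imwrite(name,im)
cl("scene",16,236,160,50,32,"pics/n1.png"); cl("top",16,350,186,50,32,"pics/n2.png")
# blob centroids
from scipy import ndimage
def hullc(n,P): 
    h=cv2.convexHull(proj(n,P).astype(np.float32)); M=cv2.moments(h); return np.array([M["m10"],M["m01"]])/M["m00"],M["m00"]
ST=(.567,.2185,11.2); BA=(.538,-.174,7.7)
for nm,m,s in(("car",ST,0),("a",BA,.048),("b",BA,-.048)):
    x,y=along(m,m[2],s)
    for n in("top","scene"):
        g=cv2.cvtColor(cv2.imread(f"pics/{n}0.png"),cv2.COLOR_BGR2GRAY).astype(float)
        P=X(GRIP,x,y,.14,m[2]); c,A=hullc(n,P)
        thr=25 if (n=="scene" and nm=="car") else (60 if n=="scene" else 70)
        x0,y0=int(c[0])-8,int(c[1])-9
        sub=g[y0:y0+19,x0:x0+17]; w=np.clip(thr-sub,0,None)
        lab,_=ndimage.label(w>0); L=lab[9-2:9+3,8-2:8+3]; l=np.bincount(L[L>0]).argmax(); w=w*(lab==l)
        yy,xx=np.mgrid[0:19,0:17]
        bc=np.array([(w*xx).sum(),(w*yy).sum()])/w.sum()+[x0,y0]
        d=bc-c
        # px shift -> world along bar / across
        e=[]
        J=np.array([(proj(n,P+dv)[0]-proj(n,P)[0])/.001 for dv in (np.array([.001*np.cos(np.radians(m[2])),.001*np.sin(np.radians(m[2])),0]),np.array([-.001*np.sin(np.radians(m[2])),.001*np.cos(np.radians(m[2])),0]))]).T
        print(nm,n,"blob",bc.round(2),"model",c.round(2),"area",(lab==l).sum(),round(A,1),"dx,dy mm",(np.linalg.solve(J,d)*1000).round(1))
```

```text
scene -0.02 [332.55692542 273.93116617]
scene -0.012 [374.15263106 276.68188114]
scene -0.006 [405.36737467 278.74610535]
scene 0 [436.597529   280.81134866]
scene 0.006 [467.84310545 282.87761184]
scene 0.012 [499.10411546 284.94489564]
scene 0.02 [540.80948967 287.70286296]
top -0.02 [518.61705616 266.32593717]
top -0.012 [473.77126296 272.445174  ]
top -0.006 [440.13102384 277.03540589]
top 0 [406.48573126 281.62632733]
top 0.006 [372.83538408 286.21793847]
top 0.012 [339.17998117 290.81023948]
top 0.02 [294.29824417 296.93438086]
car top blob [235.17 190.2 ] model [233.59 191.05] area 59 76.2 dx,dy mm [ 1.5 -4.7]
car scene blob [391.76 200.11] model [392.34 199.14] area 55 126.7 dx,dy mm [ 3.6 -1.9]
a top blob [359.99 203.4 ] model [359.26 203.42] area 36 59.2 dx,dy mm [-0.2 -2. ]
a scene blob [277.58 170.15] model [277.68 170.16] area 69 116.9 dx,dy mm [-0.  -0.3]
b top blob [393.93 198.71] model [393.99 198.69] area 45 65.2 dx,dy mm [-0.   0.2]
b scene blob [245.82 167.99] model [245.79 168.09] area 74 119.8 dx,dy mm [-0.4  0. ]
```

View pics/n1.png

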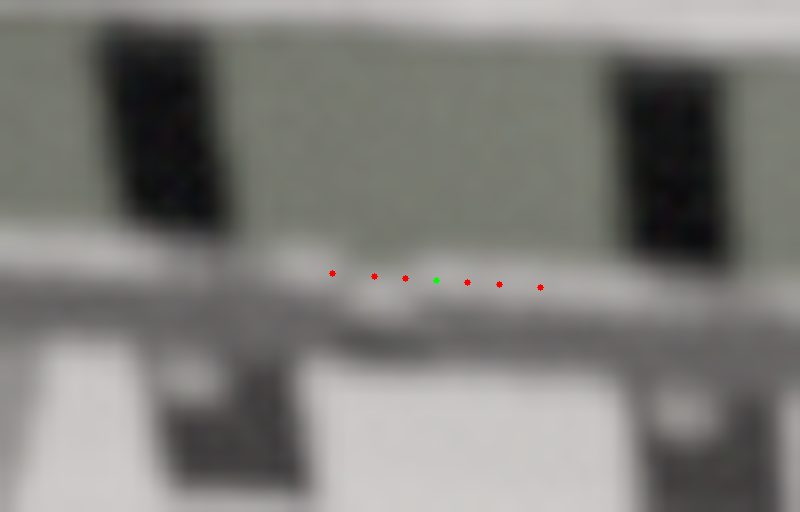

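View pics/n2.png

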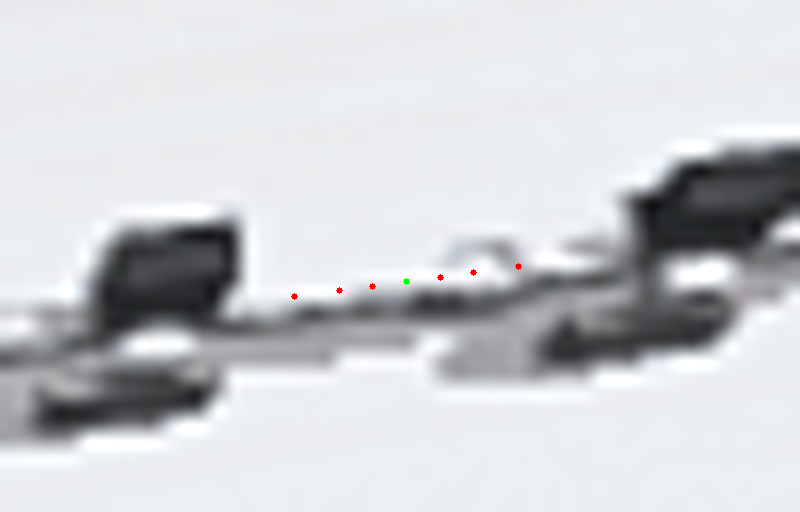

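The notch appears in the scene crop at about (380,280), full (259.5,177.5). That puts it about 11 mm to the −y side of bar_mid, which feel must confirm. In both views the carrier sits about 2.5 mm to −y of the stand's middle. Now the approach moves.

```bash
cat > go.py <<'E'
from h import *
from scipy.spatial.transform import Rotation as Ro
np.set_printoptions(precision=4,suppress=True)
def tgt(yaw): # tool y = -(carrier x)
    a=np.radians(yaw); x=np.array([0,0,-1.]); y=-np.array([np.cos(a),np.sin(a),0]); return np.c_[x,y,np.cross(x,y)]
def plan(p,yaw,pos=None,R=None):
    s=r.sense(); pos=s["tcp_pos"] if pos is None else np.array(pos); R=s["ee_rot"] if R is None else R
    T=tgt(yaw); print("turn",Ro.from_matrix(R.T@T).as_rotvec(degrees=True),"shift",R.T@(np.array(p)-pos))
def st():
    s=r.sense(); print(s["time_s"],"tcp",s["tcp_pos"],"F",s["wrist_force"],"M",s["moment"],"w",s["gripper_width"],"yaw",np.degrees(np.arctan2(-s["ee_rot"][1,1],-s["ee_rot"][0,1])))
E
python3 -c "
from go import *
plan((.5675,.216,.30),11.2,pos=(.15,.607,.194))"
```

```text
turn [64.938  -0.0697 -0.0961] shift [-0.1054  0.2798 -0.499 ]
```

Emit:
{"op": "move_arm", "data": {
  "increments": [0, 0, 0, -0.035, 0, 0, 0.06, 0, 0, 0, -0.07, 0, 0, 0.06, 0, 0, 0, -0.105, 0, 0, 0.06, 6.5, 0, 0, -0.105, 0.018, -0.032, 0.06, 13, 0, 0, -0.105, 0.036, -0.064, 0.06, 19.5, 0, 0, -0.105, 0.054, -0.096, 0.06, 26, 0, 0, -0.105, 0.072, -0.128, 0.06, 32.5, 0, 0, -0.105, 0.09, -0.16, 0.06, 39, 0, 0, -0.105, 0.108, -0.192, 0.06, 45.5, 0, 0, -0.105, 0.126, -0.224, 0.06, 52, 0, 0, -0.105, 0.144, -0.256, 0.06, 58.5, 0, 0, -0.105, 0.162, -0.288, 0.06]
}}

```text
time_s: 1.1
tcp_pos: [0.3912, 0.3789, 0.2991]
ee_rot: [[-0.001, -0.955, -0.298], [-0.0, -0.298, 0.955], [-1.0, 0.001, -0.0]]
wrist_force: [-0.0, 0.3, -0.3]
gripper_width: 0.689
```

```bash
python3 -c "
from go import *
st(); plan((.5675,.216,.30),11.2)"
```

```text
1.1 tcp [0.3912 0.3789 0.2991] F [-0.0055  0.3082 -0.3205] M [ 0.111  -0.0872  0.0283] w 0.6892899340626312 yaw 17.33873043673178
turn [ 6.1387 -0.0167 -0.037 ] shift [-0.0009 -0.1197 -0.208 ]
```

Emit:
{"op": "move_arm", "data": {
  "increments": [1.5, 0, 0, 0, -0.017, -0.03, 0.06, 3, 0, 0, 0, -0.034, -0.06, 0.06, 4.5, 0, 0, 0, -0.051, -0.09, 0.06, 6.3, 0, 0, 0, -0.069, -0.12, 0.06, 6.3, 0, 0, 0, -0.087, -0.15, 0.06, 6.3, 0, 0, 0, -0.104, -0.18, 0.06, 6.3, 0, 0, 0, -0.12, -0.208, 0.06, 6.3, 0, 0, 0, -0.12, -0.208, 0.06, 6.3, 0, 0, 0, -0.12, -0.208, 0.06]
}}

```text
time_s: 1.85
tcp_pos: [0.5684, 0.2174, 0.2982]
ee_rot: [[-0.002, -0.981, -0.194], [-0.001, -0.194, 0.981], [-1.0, 0.002, -0.001]]
wrist_force: [-0.2, 0.1, 0.6]
gripper_width: 0.689
```

```bash
python3 -c "
from go import *
st(); plan((.5675,.216,.171),11.2)
im=r.capture('scene'); cv2.imwrite('pics/s1.png',crop(im[:,:,::-1],8,350,160,90,75)) if 0 else cv2.imwrite('pics/s1.png',cv2.resize(im[150:250,340:450,::-1],None,fx=6,fy=6,interpolation=2))"
```

```text
1.85 tcp [0.5684 0.2174 0.2982] F [-0.2431  0.0881  0.645 ] M [ 0.1423 -0.0011  0.0164] w 0.6894118869996244 yaw 11.16274235660645
turn [-0.0372 -0.0307 -0.1228] shift [ 0.1272  0.0009 -0.0011]
```

View pics/s1.png

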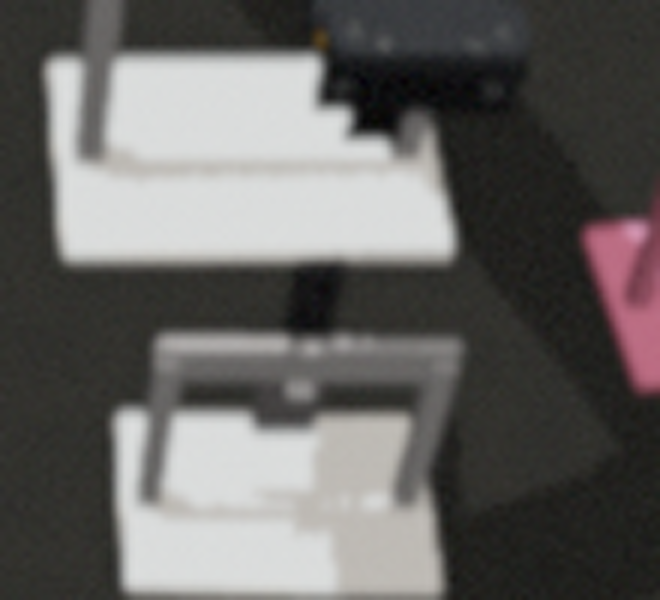

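Emit:
{"op": "move_arm", "data": {
  "increments": [0, 0, 0, 0.03, 0, 0, 0.06, 0, 0, 0, 0.06, 0, -0.001, 0.06, 0, 0, 0, 0.08, 0.001, -0.001, 0.06, 0, 0, 0, 0.1, 0.001, -0.001, 0.06, 0, 0, 0, 0.115, 0.001, -0.001, 0.06, 0, 0, 0, 0.127, 0.001, -0.001, 0.06, 0, 0, 0, 0.127, 0.001, -0.001, 0.06]
}}

```text
time_s: 2.48
tcp_pos: [0.5643, 0.218, 0.1695]
ee_rot: [[-0.006, -0.98, -0.198], [-0.002, -0.198, 0.98], [-1.0, 0.006, -0.001]]
wrist_force: [-0.2, -0.6, -0.7]
gripper_width: 0.689
```

```bash
python3 -c "
from go import *
st(); plan((.5675,.216,.171),11.2)
im=r.capture('scene'); cv2.imwrite('pics/s2.png',cv2.resize(im[165:255,340:440,::-1],None,fx=7,fy=7,interpolation=2))
im=r.capture('top'); cv2.imwrite('pics/t2.png',cv2.resize(im[150:240,190:290,::-1],None,fx=7,fy=6,interpolation=2))"
```

```text
2.4833 tcp [0.5643 0.218  0.1695] F [-0.181  -0.6113 -0.6629] M [ 0.0783 -0.0016  0.0274] w 0.689001942737115 yaw 11.442297559279355
turn [ 0.2425 -0.0762 -0.3386] shift [-0.0015 -0.0028 -0.0026]
```

View pics/s2.png

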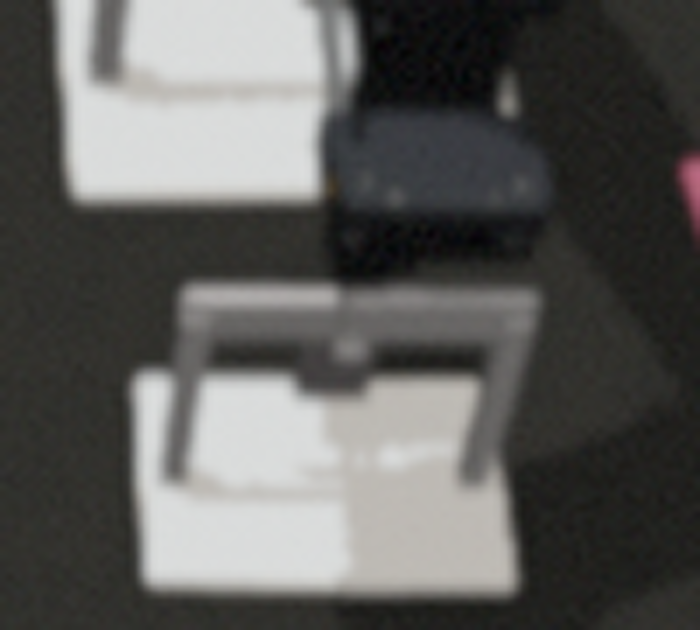

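View pics/t2.png

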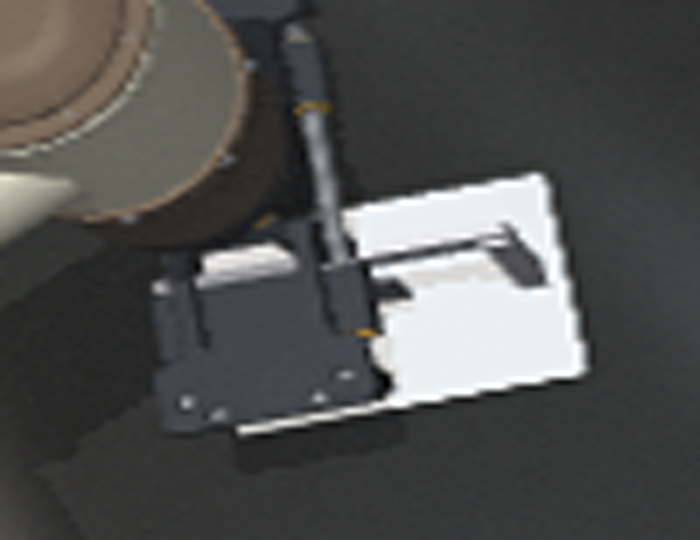

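Emit:
{"op": "move_arm", "data": {
  "increments": [0, 0, 0, -0.001, -0.0015, -0.001, 0.06, 0, 0, -0.3, -0.0015, -0.003, -0.0025, 0.06, 0, 0, -0.3, -0.0015, -0.003, -0.0025, 0.06]
}}

```text
time_s: 2.83
tcp_pos: [0.5711, 0.216, 0.1753]
ee_rot: [[0.007, -0.98, -0.197], [0.002, -0.197, 0.98], [-1.0, -0.008, 0.001]]
wrist_force: [0.2, 0.4, -0.3]
gripper_width: 0.689
```

```bash
python3 -c "
from go import *
st(); plan((.5675,.216,.171),11.2)"
```

```text
2.8333 tcp [0.5711 0.216  0.1753] F [ 0.2048  0.3586 -0.2814] M [ 0.0682 -0.0591  0.043 ] w 0.6891837010802503 yaw 11.355788571035678
turn [0.156  0.0447 0.4468] shift [0.0043 0.0036 0.0007]
```

Emit:
{"op": "move_arm", "data": {
  "increments": [0, 0, 0, 0, 0, 0, 0.06, 0, 0, 0, 0, 0, 0, 0.06, 0, 0, 0, 0, 0, 0, 0.06, 0, 0, 0, 0, 0, 0, 0.06]
}}

```text
time_s: 3.17
tcp_pos: [0.5705, 0.2156, 0.174]
ee_rot: [[0.005, -0.98, -0.197], [0.001, -0.197, 0.98], [-1.0, -0.005, 0.0]]
wrist_force: [-0.5, -0.3, -0.6]
gripper_width: 0.69
```

```bash
python3 -c "
from go import *
st(); plan((.5675,.216,.171),11.2)"
```

```text
3.1667 tcp [0.5705 0.2156 0.174 ] F [-0.5246 -0.2513 -0.5797] M [ 0.0849  0.0323 -0.0059] w 0.6901914039848225 yaw 11.335728911926399
turn [0.1357 0.0033 0.3034] shift [0.003  0.0029 0.001 ]
```

Emit:
{"op": "move_arm", "data": {
  "increments": [0, 0, 0.3, 0.0015, 0.0015, 0.0005, 0.06, 0, 0, 0.3, 0.003, 0.003, 0.001, 0.06, 0, 0, 0.3, 0.003, 0.003, 0.001, 0.06, 0, 0, 0.3, 0.003, 0.003, 0.001, 0.06, 0, 0, 0.3, 0.003, 0.003, 0.001, 0.06, 0, 0, 0.3, 0.003, 0.003, 0.001, 0.06]
}}

```text
time_s: 3.67
tcp_pos: [0.5674, 0.2161, 0.1709]
ee_rot: [[0.0, -0.98, -0.197], [-0.0, -0.197, 0.98], [-1.0, -0.0, -0.0]]
wrist_force: [-0.0, 0.3, 0.3]
gripper_width: 0.689
```

```bash
python3 -c "
from go import *
st(); plan((.5675,.216,.171),11.2)"
```

```text
3.6667 tcp [0.5674 0.2161 0.1709] F [-0.0418  0.3083  0.3051] M [ 0.0462 -0.0301 -0.0194] w 0.6894490987906715 yaw 11.35076321917408
turn [ 0.1508 -0.0011  0.0052] shift [-0.0001 -0.     -0.0001]
```

Emit:
{"op": "move_arm", "data": {
  "increments": [0, 0, 0, 0, 0, 0, 0.03, 0, 0, 0, 0, 0, 0, 0.025, 0, 0, 0, 0, 0, 0, 0.02, 0, 0, 0, 0, 0, 0, 0.016, 0, 0, 0, 0, 0, 0, 0.013, 0, 0, 0, 0, 0, 0, 0.011, 0, 0, 0, 0, 0, 0, 0.008, 0, 0, 0, 0, 0, 0, 0.004, 0, 0, 0, 0, 0, 0, 0.002, 0, 0, 0, 0, 0, 0, 0.002, 0, 0, 0, 0, 0, 0, 0.002]
}}

```text
time_s: 4.58
tcp_pos: [0.5674, 0.2161, 0.171]
ee_rot: [[0.0, -0.98, -0.197], [0.0, -0.197, 0.98], [-1.0, -0.0, 0.0]]
wrist_force: [0.6, -0.5, -0.6]
gripper_width: 0.108
```

```bash
python3 -c "
from go import *
st(); plan((.5675,.216,.171),11.2)"
```

```text
4.5833 tcp [0.5674 0.2161 0.171 ] F [ 0.5508 -0.5249 -0.6446] M [ 0.1075 -0.0636  0.0147] w 0.10811457334245053 yaw 11.345858672398917
turn [0.1459 0.0007 0.0076] shift [-0.     -0.     -0.0001]
```

Emit:
{"op": "move_arm", "data": {
  "increments": [0, 0, 0, -0.005, 0, 0, 0.002, 0, 0, 0, -0.012, 0, 0, 0.002, 0, 0, 0, -0.025, 0, 0, 0.002, 0, 0, 0, -0.04, 0, 0, 0.002, 0, 0, 0, -0.06, 0, 0, 0.002, 0, 0, 0, -0.08, 0, 0, 0.002, 0, 0, 0, -0.1, 0, 0, 0.002, 0, 0, 0, -0.12, 0, 0, 0.002, 0, 0, 0, -0.14, 0, 0, 0.002, 0, 0, 0, -0.155, 0, 0, 0.002, 0, 0, 0, -0.164, 0, 0, 0.002, 0, 0, 0, -0.164, 0, 0, 0.002]
}}

```text
time_s: 5.58
tcp_pos: [0.5682, 0.2163, 0.3377]
ee_rot: [[0.004, -0.98, -0.197], [0.002, -0.197, 0.98], [-1.0, -0.005, 0.001]]
wrist_force: [-0.1, -0.3, -1.2]
gripper_width: 0.103
```

Emit:
{"op": "move_arm", "data": {
  "increments": [0, 0, 0, 0, 0, 0, 0.002, 0, 0, 0, 0, 0, 0, 0.002, 0, 0, 0, 0, 0, 0, 0.002, 0, 0, 0, 0, 0, 0, 0.002]
}}

```text
time_s: 5.92
tcp_pos: [0.567, 0.2159, 0.3337]
ee_rot: [[-0.002, -0.98, -0.197], [-0.001, -0.197, 0.98], [-1.0, 0.002, -0.001]]
wrist_force: [0.2, 1.0, -1.8]
gripper_width: 0.099
```

Run:
```python
from go import *
from m import *
st()
ss=r.sense(); R=ss["ee_rot"]; g=ss["tcp_pos"]-.011*R[:,0]; o=g-[0,0,.042]
for n,k,w,h in(("scene",7,110,80),("top",7,110,80)):
    im=r.capture(n)[:,:,::-1].copy(); q=proj(n,[o])[0]; ox,oy=int(q[0])-55,max(0,int(q[1])-40)
    c=crop(im,k,ox,oy,w,h)
    for P,cc in((GRIP,(0,255,0)),(PLATE,(0,255,255)),(LIP,(255,0,0))): draw(c,n,X(P,*o,11.3),cc,k,ox,oy)
    cv2.imwrite(f"pics/h_{n}.png",c)
plan((.538,-.174,.335),7.7)
```

```text
5.9167 tcp [0.567  0.2159 0.3337] F [ 0.2134  1.0223 -1.755 ] M [ 0.0884 -0.0484 -0.0145] w 0.09858100130666657 yaw 11.345713727173804
turn [ 3.6424 -0.0319 -0.0763] shift [-0.0005  0.1053 -0.3766]
```

View pics/h_scene.png

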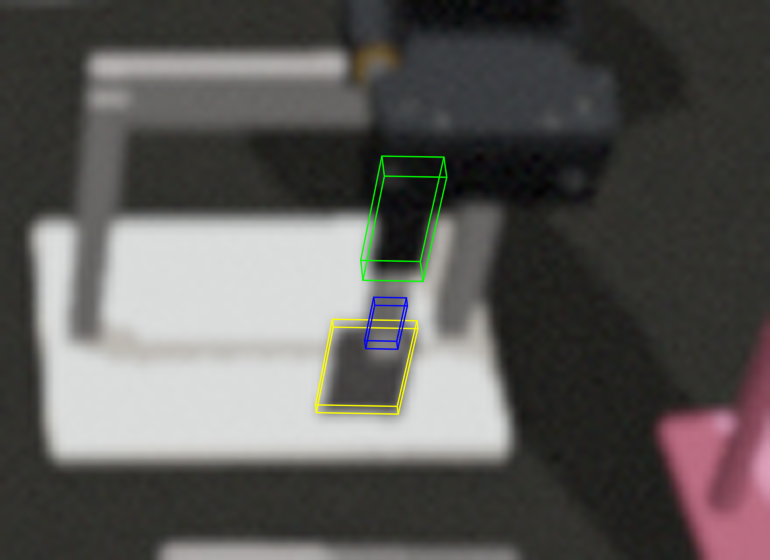

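View pics/h_top.png

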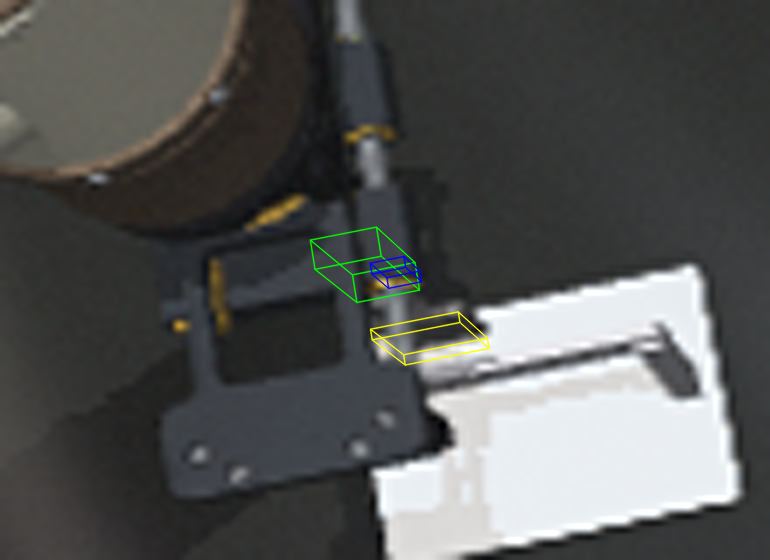

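```bash
python3 -c "
from go import *
plan((.5387,-.179,.342),7.7)"
```

```text
turn [ 3.6424 -0.0319 -0.0763] shift [-0.0075  0.1057 -0.3817]
```

Emit:
{"op": "move_arm", "data": {
  "increments": [0, 0, 0, -0.0075, 0.005, -0.018, 0.002, 0.5, 0, 0, -0.0075, 0.015, -0.054, 0.002, 1, 0, 0, -0.0075, 0.025, -0.09, 0.002, 1.5, 0, 0, -0.0075, 0.035, -0.127, 0.002, 2, 0, 0, -0.0075, 0.046, -0.165, 0.002, 2.5, 0, 0, -0.0075, 0.0565, -0.203, 0.002, 3, 0, 0, -0.0075, 0.067, -0.241, 0.002, 3.64, 0, 0, -0.0075, 0.0775, -0.279, 0.002, 3.64, 0, 0, -0.0075, 0.088, -0.317, 0.002, 3.64, 0, 0, -0.0075, 0.097, -0.35, 0.002, 3.64, 0, 0, -0.0075, 0.103, -0.372, 0.002, 3.64, 0, 0, -0.0075, 0.1057, -0.3817, 0.002]
}}

```text
time_s: 7.02
tcp_pos: [0.5378, -0.1823, 0.3426]
ee_rot: [[-0.0, -0.991, -0.13], [-0.001, -0.13, 0.991], [-1.0, 0.0, -0.001]]
wrist_force: [-0.2, 1.7, -1.6]
gripper_width: 0.108
```

Emit:
{"op": "move_arm", "data": {
  "increments": [0, 0, 0, 0, 0, 0, 0.002, 0, 0, 0, 0, 0, 0, 0.002, 0, 0, 0, 0, 0, 0, 0.002, 0, 0, 0, 0, 0, 0, 0.002, 0, 0, 0, 0, 0, 0, 0.002, 0, 0, 0, 0, 0, 0, 0.002]
}}

```text
time_s: 7.52
tcp_pos: [0.539, -0.1781, 0.3426]
ee_rot: [[0.0, -0.991, -0.136], [0.0, -0.136, 0.991], [-1.0, -0.0, -0.0]]
wrist_force: [-0.6, -0.3, -1.8]
gripper_width: 0.103
```

```bash
cat > hv.py <<'E'
from go import *
from m import *
import sys
def view(tag,yaw,off=(0,0,0),k=7,w=110,h=80,dv=0):
    ss=r.sense(); R=ss["ee_rot"]; g=ss["tcp_pos"]-.011*R[:,0]; o=g-[0,0,.042]+np.array(off)
    for n in("scene","top"):
        im=r.capture(n)[:,:,::-1].copy(); q=proj(n,[o])[0]; ox,oy=int(q[0])-w//2,max(0,int(q[1])-h//2+dv)
        c=crop(im,k,ox,oy,w,h); cv2.imwrite(f"pics/{tag}_{n}_raw.png",c)
        for P,cc in((GRIP,(0,255,0)),(PLATE,(0,255,255)),(LIP,(255,0,0))): draw(c,n,X(P,*o,yaw),cc,k,ox,oy)
        cv2.imwrite(f"pics/{tag}_{n}.png",c)
E
python3 -c "
from hv import *
st(); plan((.5387,-.179,.342),7.7); view('b1',7.7,dv=10)"
```

```text
7.5167 tcp [ 0.539  -0.1781  0.3426] F [-0.5774 -0.3071 -1.7962] M [ 0.0674 -0.0205  0.0139] w 0.10274454070372221 yaw 7.794135680917749
turn [ 0.0941 -0.0004  0.0148] shift [ 0.0006  0.0005 -0.0009]
```

View pics/b1_scene.png

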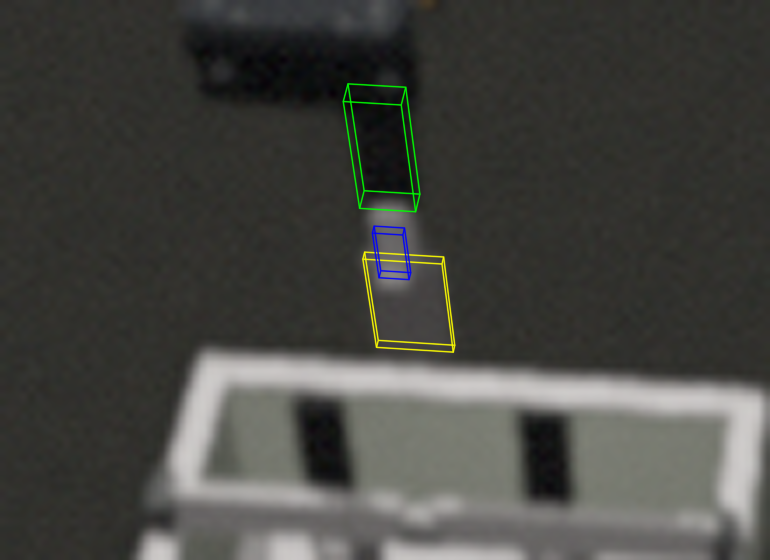

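View pics/b1_top.png

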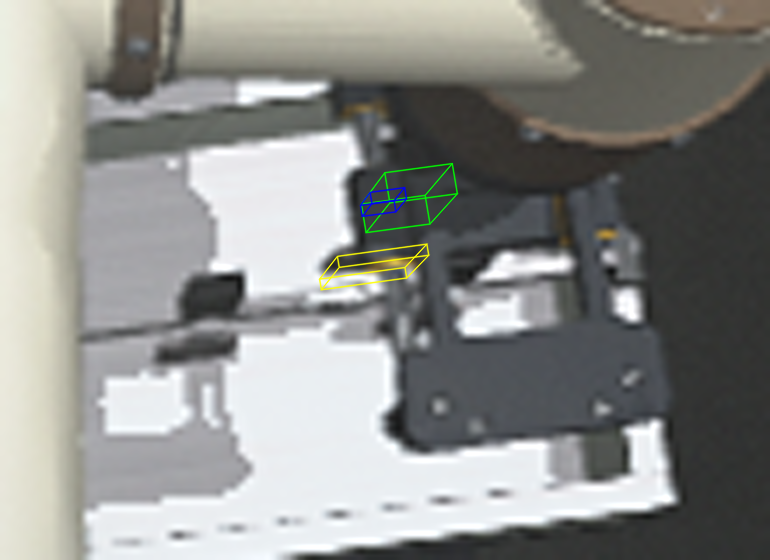

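Emit:
{"op": "move_arm", "data": {
  "increments": [0, 0, 0, 0.01, 0, -0.0005, 0.002, 0, 0, 0, 0.025, 0, -0.001, 0.002, 0, 0, 0, 0.04, 0, -0.001, 0.002, 0, 0, 0, 0.055, 0.0005, -0.001, 0.002, 0, 0, 0, 0.07, 0.0005, -0.001, 0.002, 0, 0, 0, 0.08, 0.0005, -0.001, 0.002, 0, 0, 0, 0.09, 0.0005, -0.001, 0.002, 0, 0, 0, 0.097, 0.0005, -0.001, 0.002, 0, 0, 0, 0.1, 0.0005, -0.001, 0.002, 0, 0, 0, 0.1, 0.0005, -0.001, 0.002, 0, 0, 0, 0.1, 0.0005, -0.001, 0.002, 0, 0, 0, 0.1, 0.0005, -0.001, 0.002]
}}

```text
time_s: 8.62
tcp_pos: [0.5389, -0.1801, 0.2432]
ee_rot: [[0.001, -0.991, -0.134], [-0.0, -0.134, 0.991], [-1.0, -0.001, -0.001]]
wrist_force: [-1.1, -0.4, -2.1]
gripper_width: 0.105
```

```bash
python3 -c "
from hv import *
st(); plan((.5387,-.179,.205),7.7); view('b2',7.7,dv=10)"
```

```text
8.6167 tcp [ 0.5389 -0.1801  0.2432] F [-1.1123 -0.3613 -2.0649] M [ 0.0821 -0.0212 -0.01  ] w 0.10502196936602723 yaw 7.708870508071595
turn [ 0.0088 -0.0306  0.0798] shift [0.0382 0.0001 0.0012]
```

View pics/b2_scene.png

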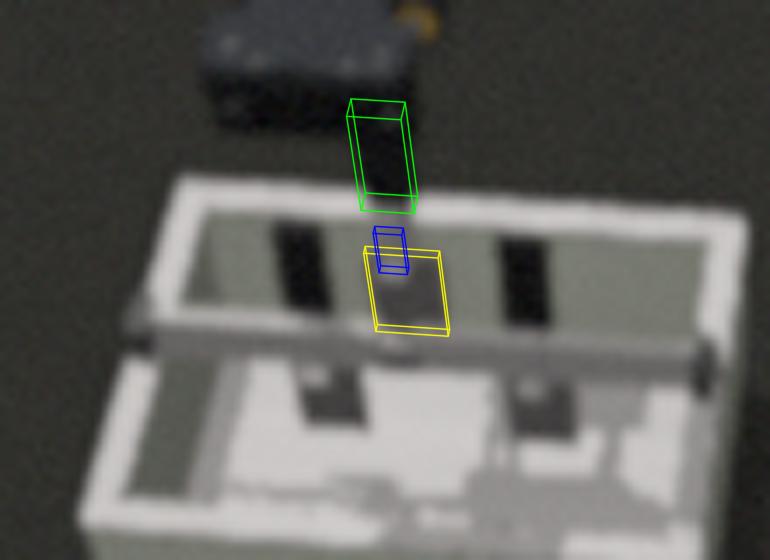

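Emit:
{"op": "move_arm", "data": {
  "increments": [0, 0, 0, 0.006, 0, 0, 0.002, 0, 0, 0, 0.012, 0, 0, 0.002, 0, 0, 0, 0.02, 0, 0.0005, 0.002, 0, 0, 0, 0.028, 0, 0.001, 0.002, 0, 0, 0, 0.035, 0, 0.001, 0.002, 0, 0, 0, 0.04, 0, 0.001, 0.002, 0, 0, 0, 0.042, 0, 0.001, 0.002, 0, 0, 0, 0.042, 0, 0.001, 0.002, 0, 0, 0, 0.042, 0, 0.001, 0.002, 0, 0, 0, 0.042, 0, 0.001, 0.002]
}}

```text
time_s: 9.55
tcp_pos: [0.5387, -0.1792, 0.2009]
ee_rot: [[0.001, -0.991, -0.134], [-0.0, -0.134, 0.991], [-1.0, -0.001, -0.0]]
wrist_force: [-0.0, -0.5, -1.5]
gripper_width: 0.105
```

```bash
python3 -c "
from hv import *
st(); plan((.5387,-.179,.171),7.7); view('b3',7.7,k=10,w=80,h=60)"
```

```text
9.55 tcp [ 0.5387 -0.1792  0.2009] F [-0.041  -0.4908 -1.5339] M [0.069  0.006  0.0028] w 0.10483177780811581 yaw 7.7095284304685725
turn [ 0.0095 -0.0214  0.0522] shift [ 0.0299 -0.      0.0002]
```

View pics/b3_scene.png

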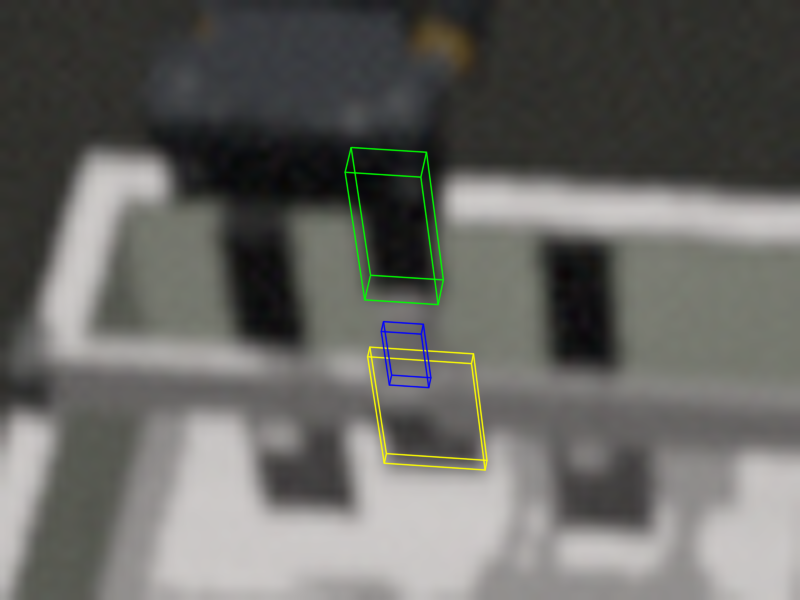

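View pics/b3_scene_raw.png

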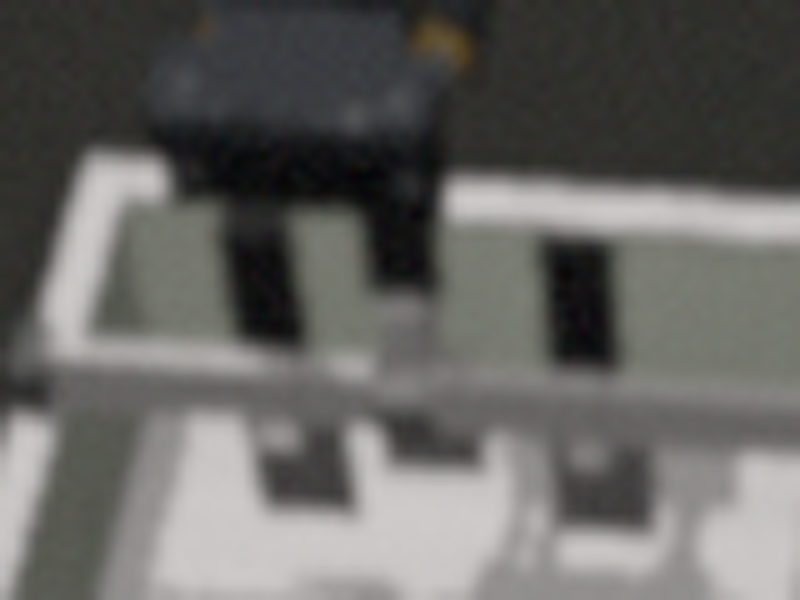

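View pics/b3_top.png

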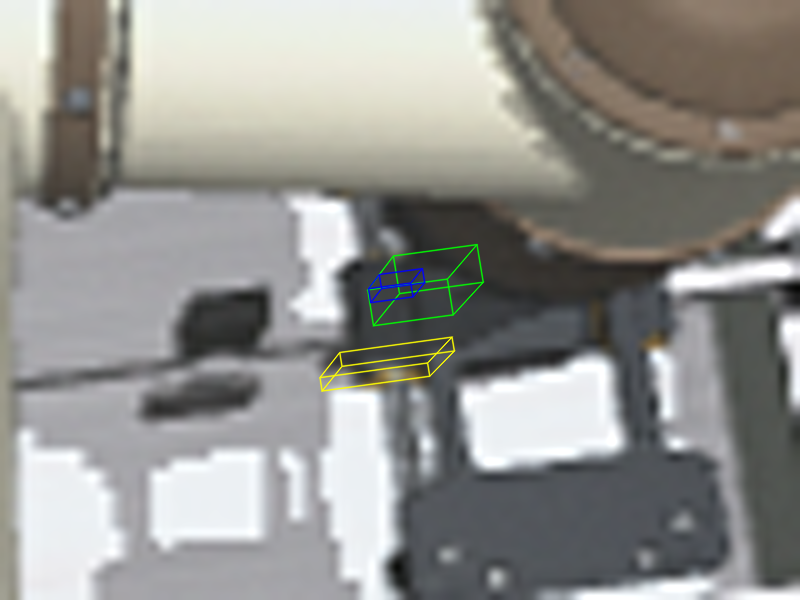

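Emit:
{"op": "move_arm", "data": {
  "increments": [0, 0, 0, 0.003, 0, 0, 0.002, 0, 0, 0, 0.006, 0, 0, 0.002, 0, 0, 0, 0.009, 0, 0, 0.002, 0, 0, 0, 0.009, 0, 0, 0.002, 0, 0, 0, 0.009, 0, 0, 0.002]
}}

```text
time_s: 10.07
tcp_pos: [0.5382, -0.179, 0.1911]
ee_rot: [[-0.001, -0.991, -0.134], [0.0, -0.134, 0.991], [-1.0, 0.001, 0.0]]
wrist_force: [-0.4, -0.5, -1.4]
gripper_width: 0.103
```

Emit:
{"op": "move_arm", "data": {
  "increments": [0, 0, 0, 0.003, 0, 0, 0.002, 0, 0, 0, 0.006, 0, 0, 0.002, 0, 0, 0, 0.008, 0, 0, 0.002, 0, 0, 0, 0.008, 0, 0, 0.002, 0, 0, 0, 0.008, 0, 0, 0.002]
}}

```text
time_s: 10.48
tcp_pos: [0.5383, -0.179, 0.1832]
ee_rot: [[-0.0, -0.991, -0.134], [-0.0, -0.134, 0.991], [-1.0, 0.0, 0.0]]
wrist_force: [0.3, 0.6, -1.2]
gripper_width: 0.104
```

```bash
python3 -c "
from hv import *
st(); plan((.5387,-.179,.171),7.7); view('b4',7.7,k=10,w=80,h=60)"
```

```text
10.4833 tcp [ 0.5383 -0.179   0.1832] F [ 0.2916  0.5933 -1.1914] M [0.0531 0.0032 0.062 ] w 0.10394025080609687 yaw 7.706957999284607
turn [ 0.007   0.0021 -0.0265] shift [ 0.0122 -0.0005 -0.    ]
```

View pics/b4_scene.png

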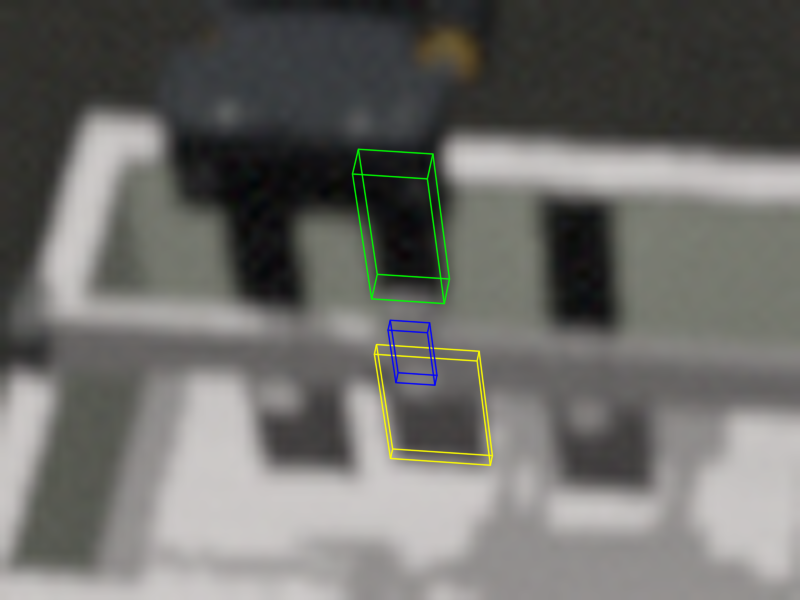

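The lip is past the bar edge with no contact force, so the hook straddles the bar. Now I'll come down lightly to the edge.

Emit:
{"op": "move_arm", "data": {
  "increments": [0, 0, 0, 0.003, 0, 0, 0.002, 0, 0, 0, 0.006, 0, 0, 0.002, 0, 0, 0, 0.009, 0, 0, 0.002, 0, 0, 0, 0.01, 0, 0, 0.002, 0, 0, 0, 0.01, 0, 0, 0.002, 0, 0, 0, 0.01, 0, 0, 0.002]
}}

```text
time_s: 11.08
tcp_pos: [0.5383, -0.1791, 0.1733]
ee_rot: [[-0.0, -0.991, -0.134], [-0.0, -0.134, 0.991], [-1.0, 0.0, -0.0]]
wrist_force: [-1.1, -0.2, -1.8]
gripper_width: 0.107
```

Emit:
{"op": "move_arm", "data": {
  "increments": [0, 0, 0, 0.001, 0, 0, 0.002, 0, 0, 0, 0.001, 0, 0, 0.002, 0, 0, 0, 0.001, 0, 0, 0.002, 0, 0, 0, 0.001, 0, 0, 0.002]
}}

```text
time_s: 11.42
tcp_pos: [0.5384, -0.179, 0.1725]
ee_rot: [[0.0, -0.991, -0.134], [-0.0, -0.134, 0.991], [-1.0, -0.0, -0.0]]
wrist_force: [-0.6, 0.0, -2.4]
gripper_width: 0.104
```

Emit:
{"op": "move_arm", "data": {
  "increments": [0, 0, 0, 0.001, 0, 0, 0.002, 0, 0, 0, 0.001, 0, 0, 0.002, 0, 0, 0, 0.001, 0, 0, 0.002, 0, 0, 0, 0.001, 0, 0, 0.002]
}}

```text
time_s: 11.75
tcp_pos: [0.5383, -0.179, 0.1714]
ee_rot: [[-0.0, -0.991, -0.134], [0.0, -0.134, 0.991], [-1.0, 0.0, 0.0]]
wrist_force: [0.5, -0.0, -2.1]
gripper_width: 0.104
```

Emit:
{"op": "move_arm", "data": {
  "increments": [0, 0, 0, 0.001, 0, 0, 0.002, 0, 0, 0, 0.001, 0, 0, 0.002, 0, 0, 0, 0.001, 0, 0, 0.002, 0, 0, 0, 0.001, 0, 0, 0.002]
}}

```text
time_s: 12.08
tcp_pos: [0.5387, -0.1791, 0.1709]
ee_rot: [[0.001, -0.991, -0.134], [-0.0, -0.134, 0.991], [-1.0, -0.001, -0.0]]
wrist_force: [-0.1, 0.7, 1.9]
gripper_width: 0.101
```

Emit:
{"op": "move_arm", "data": {
  "increments": [0, 0, 0, 0.0005, 0, 0, 0.002, 0, 0, 0, 0.0005, 0, 0, 0.002, 0, 0, 0, 0.0005, 0, 0, 0.002, 0, 0, 0, 0.0005, 0, 0, 0.002]
}}

```text
time_s: 12.42
tcp_pos: [0.5389, -0.1793, 0.1707]
ee_rot: [[0.002, -0.991, -0.134], [-0.001, -0.134, 0.991], [-1.0, -0.001, -0.001]]
wrist_force: [-0.3, -0.2, 5.6]
gripper_width: 0.105
```

Contact came at TCP z=0.171, exactly the plain-edge height. I'll ease off slightly and feel towards −y.

Emit:
{"op": "move_arm", "data": {
  "increments": [0, 0, 0, -0.0003, 0, 0, 0.002, 0, 0, 0, -0.0003, 0, -0.001, 0.002, 0, 0, 0, -0.0003, 0, -0.002, 0.002, 0, 0, 0, -0.0003, 0, -0.002, 0.002, 0, 0, 0, -0.0003, 0, -0.002, 0.002]
}}

```text
time_s: 12.83
tcp_pos: [0.5389, -0.1809, 0.1706]
ee_rot: [[0.001, -0.991, -0.134], [0.0, -0.134, 0.991], [-1.0, -0.001, 0.0]]
wrist_force: [-1.4, 1.8, 5.3]
gripper_width: 0.107
```

Emit:
{"op": "move_arm", "data": {
  "increments": [0, 0, 0, 0, 0, -0.0005, 0.002, 0, 0, 0, 0, 0, -0.001, 0.002, 0, 0, 0, 0, 0, -0.0015, 0.002, 0, 0, 0, 0, 0, -0.0015, 0.002, 0, 0, 0, 0, 0, -0.0015, 0.002]
}}

```text
time_s: 13.25
tcp_pos: [0.539, -0.182, 0.1705]
ee_rot: [[0.001, -0.991, -0.134], [0.001, -0.134, 0.991], [-1.0, -0.001, 0.001]]
wrist_force: [0.4, 3.1, 5.9]
gripper_width: 0.108
```

Emit:
{"op": "move_arm", "data": {
  "increments": [0, 0, 0, 0, 0, -0.0005, 0.002, 0, 0, 0, 0, 0, -0.001, 0.002, 0, 0, 0, 0, 0, -0.001, 0.002, 0, 0, 0, 0, 0, -0.001, 0.002]
}}

```text
time_s: 13.58
tcp_pos: [0.5391, -0.1828, 0.1705]
ee_rot: [[0.0, -0.991, -0.134], [0.001, -0.134, 0.991], [-1.0, -0.001, 0.001]]
wrist_force: [-0.6, 3.4, 6.1]
gripper_width: 0.102
```

Emit:
{"op": "move_arm", "data": {
  "increments": [0, 0, 0, -0.0003, 0, -0.0005, 0.002, 0, 0, 0, -0.0003, 0, -0.001, 0.002, 0, 0, 0, -0.0003, 0, -0.001, 0.002, 0, 0, 0, -0.0003, 0, -0.001, 0.002]
}}

```text
time_s: 13.92
tcp_pos: [0.539, -0.1841, 0.1704]
ee_rot: [[-0.0, -0.991, -0.134], [0.001, -0.134, 0.991], [-1.0, 0.0, 0.001]]
wrist_force: [-0.8, 3.3, 3.7]
gripper_width: 0.104
```

Emit:
{"op": "move_arm", "data": {
  "increments": [0, 0, 0, 0, 0, -0.0005, 0.002, 0, 0, 0, 0, 0, -0.001, 0.002, 0, 0, 0, 0, 0, -0.001, 0.002, 0, 0, 0, 0, 0, -0.001, 0.002]
}}

```text
time_s: 14.25
tcp_pos: [0.5391, -0.1856, 0.1703]
ee_rot: [[-0.0, -0.991, -0.134], [0.0, -0.134, 0.991], [-1.0, 0.0, 0.0]]
wrist_force: [-0.4, 3.1, 3.7]
gripper_width: 0.104
```

Emit:
{"op": "move_arm", "data": {
  "increments": [0, 0, 0, 0, 0, -0.0005, 0.002, 0, 0, 0, 0, 0, -0.001, 0.002, 0, 0, 0, 0, 0, -0.001, 0.002, 0, 0, 0, 0, 0, -0.001, 0.002]
}}

```text
time_s: 14.58
tcp_pos: [0.5392, -0.1866, 0.1703]
ee_rot: [[-0.001, -0.991, -0.134], [-0.0, -0.134, 0.991], [-1.0, 0.001, 0.0]]
wrist_force: [-1.2, 3.1, 1.5]
gripper_width: 0.107
```

```bash
python3 -c "
from hv import *
st();  view('b5',7.7,k=10,w=80,h=60)"
```

```text
14.5833 tcp [ 0.5392 -0.1866  0.1703] F [-1.1705  3.1193  1.5474] M [ 0.8713  0.0899 -0.0017] w 0.10723448871984334 yaw 7.695552883066804
```

View pics/b5_scene.png

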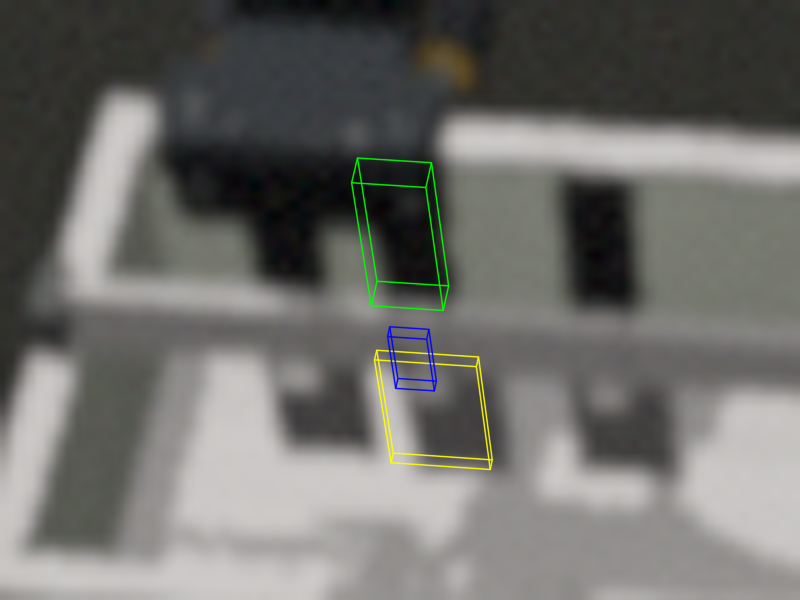

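The picture shows the plate's lower edge lagging by about 15 px (4–5 mm) to +y. Friction has tilted the carrier a few degrees in the pads. I'll lift it free by 2 mm and measure the tilt.

Emit:
{"op": "move_arm", "data": {
  "increments": [0, 0, 0, -0.001, 0, 0, 0.002, 0, 0, 0, -0.002, 0, 0, 0.002, 0, 0, 0, -0.003, 0, 0, 0.002, 0, 0, 0, -0.003, 0, 0, 0.002, 0, 0, 0, -0.003, 0, 0, 0.002]
}}

```text
time_s: 15.1
tcp_pos: [0.5392, -0.1866, 0.1732]
ee_rot: [[-0.001, -0.991, -0.134], [-0.0, -0.134, 0.991], [-1.0, 0.001, 0.0]]
wrist_force: [-0.3, -1.0, -2.0]
gripper_width: 0.1
```

```bash
cat > tilt.py <<'E'
from hv import *
def tiltview(tag,yaw,tilts,k=10,w=80,h=60):
    ss=r.sense(); R=ss["ee_rot"]; g=ss["tcp_pos"]-.011*R[:,0]
    n="scene"; im=r.capture(n)[:,:,::-1].copy(); q=proj(n,[g-[0,0,.05]])[0]; ox,oy=int(q[0])-w//2,int(q[1])-h//2
    outs=[]
    for t in tilts:
        c=crop(im,k,ox,oy,w,h); A=Ro.from_euler("x",t,degrees=True).as_matrix()
        for P,cc in((GRIP,(0,255,0)),(PLATE,(0,255,255)),(LIP,(255,0,0))): draw(c,n,X((P-[0,0,.042])@A.T,*g,yaw),cc,k,ox,oy)
        cv2.imwrite(f"pics/{tag}_{t}.png",c)
E
python3 -c "
from tilt import *
st(); tiltview('u',7.7,[0,3,4.5])"
```

```text
15.1 tcp [ 0.5392 -0.1866  0.1732] F [-0.3482 -0.9589 -1.9895] M [ 0.0974 -0.0203 -0.0371] w 0.10024300747409079 yaw 7.693112152826972
```

View pics/u_3.png

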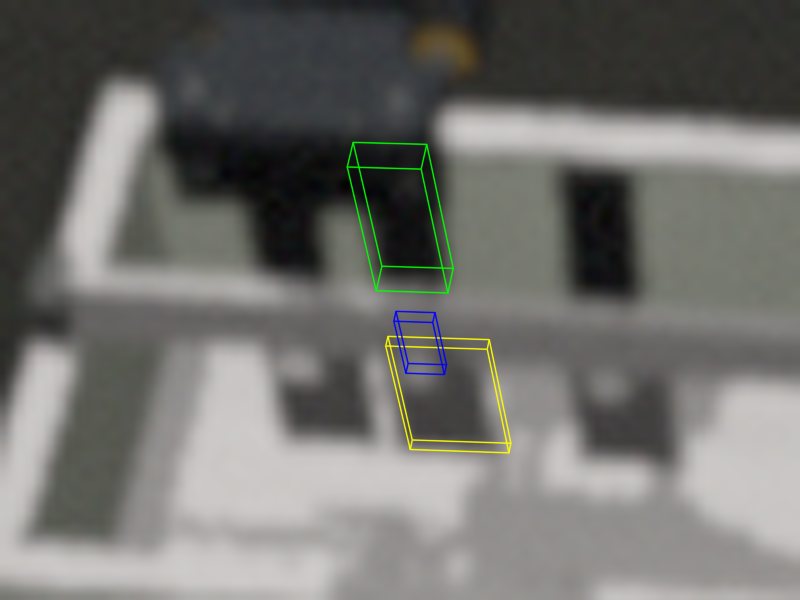

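View pics/u_0.png

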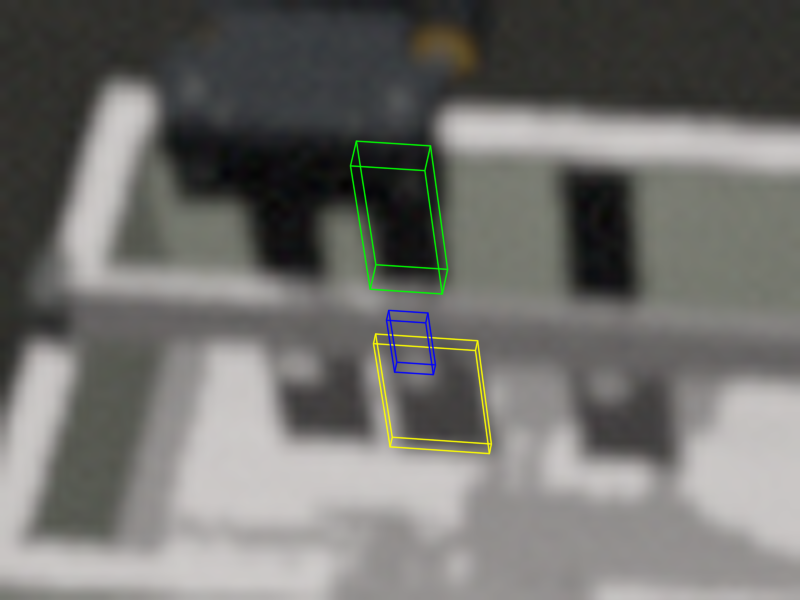

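The tilt sprang back once it was lifted, so it was elastic. I'll probe by small hops instead of dragging, lowering straight here.

Emit:
{"op": "move_arm", "data": {
  "increments": [0, 0, 0, 0.0015, 0, 0, 0.002, 0, 0, 0, 0.0025, 0, 0, 0.002, 0, 0, 0, 0.0025, 0, 0, 0.002, 0, 0, 0, 0.0025, 0, 0, 0.002]
}}

```text
time_s: 15.48
tcp_pos: [0.5392, -0.1865, 0.1708]
ee_rot: [[-0.0, -0.991, -0.134], [0.0, -0.134, 0.991], [-1.0, 0.0, 0.0]]
wrist_force: [-0.1, 0.9, -1.3]
gripper_width: 0.101
```

Emit:
{"op": "move_arm", "data": {
  "increments": [0, 0, 0, 0.0005, 0, 0, 0.002, 0, 0, 0, 0.0007, 0, 0, 0.002, 0, 0, 0, 0.0007, 0, 0, 0.002, 0, 0, 0, 0.0007, 0, 0, 0.002]
}}

```text
time_s: 15.82
tcp_pos: [0.5394, -0.1865, 0.1703]
ee_rot: [[0.0, -0.991, -0.134], [-0.0, -0.134, 0.991], [-1.0, -0.0, -0.0]]
wrist_force: [-0.5, -0.8, -1.6]
gripper_width: 0.108
```

Emit:
{"op": "move_arm", "data": {
  "increments": [0, 0, 0, 0.0005, 0, 0, 0.002, 0, 0, 0, 0.001, 0, 0, 0.002, 0, 0, 0, 0.001, 0, 0, 0.002, 0, 0, 0, 0.001, 0, 0, 0.002]
}}

```text
time_s: 16.15
tcp_pos: [0.5393, -0.1864, 0.1693]
ee_rot: [[-0.0, -0.991, -0.134], [0.0, -0.134, 0.991], [-1.0, 0.0, 0.0]]
wrist_force: [0.3, -0.0, -1.8]
gripper_width: 0.101
```

Emit:
{"op": "move_arm", "data": {
  "increments": [0, 0, 0, 0.0005, 0, 0, 0.002, 0, 0, 0, 0.001, 0, 0, 0.002, 0, 0, 0, 0.001, 0, 0, 0.002, 0, 0, 0, 0.001, 0, 0, 0.002]
}}

```text
time_s: 16.48
tcp_pos: [0.5393, -0.1865, 0.1683]
ee_rot: [[-0.0, -0.991, -0.134], [0.0, -0.134, 0.991], [-1.0, 0.0, 0.0]]
wrist_force: [-0.4, 0.2, -2.0]
gripper_width: 0.104
```

It is entering the notch with no resistance (plain-edge contact was at 0.171). I'll continue towards about 0.165.

Emit:
{"op": "move_arm", "data": {
  "increments": [0, 0, 0, 0.0007, 0, 0, 0.002, 0, 0, 0, 0.0014, 0, 0, 0.002, 0, 0, 0, 0.002, 0, 0, 0.002, 0, 0, 0, 0.002, 0, 0, 0.002, 0, 0, 0, 0.002, 0, 0, 0.002]
}}

```text
time_s: 16.9
tcp_pos: [0.5393, -0.1864, 0.1663]
ee_rot: [[-0.0, -0.991, -0.134], [0.0, -0.134, 0.991], [-1.0, 0.0, 0.0]]
wrist_force: [0.4, 0.5, -1.9]
gripper_width: 0.106
```

Emit:
{"op": "move_arm", "data": {
  "increments": [0, 0, 0, 0.0005, 0, 0, 0.002, 0, 0, 0, 0.001, 0, 0, 0.002, 0, 0, 0, 0.001, 0, 0, 0.002, 0, 0, 0, 0.001, 0, 0, 0.002]
}}

```text
time_s: 17.23
tcp_pos: [0.5393, -0.1865, 0.1653]
ee_rot: [[-0.0, -0.991, -0.134], [-0.0, -0.134, 0.991], [-1.0, 0.0, 0.0]]
wrist_force: [0.2, -0.4, -1.4]
gripper_width: 0.103
```

Emit:
{"op": "move_arm", "data": {
  "increments": [0, 0, 0, 0.0003, 0, 0, 0.002, 0, 0, 0, 0.0005, 0, 0, 0.002, 0, 0, 0, 0.0005, 0, 0, 0.002, 0, 0, 0, 0.0005, 0, 0, 0.002]
}}

```text
time_s: 17.57
tcp_pos: [0.5395, -0.1865, 0.165]
ee_rot: [[0.0, -0.991, -0.134], [-0.0, -0.134, 0.991], [-1.0, -0.0, -0.0]]
wrist_force: [-0.4, 0.6, -0.9]
gripper_width: 0.105
```

Emit:
{"op": "move_arm", "data": {
  "increments": [0, 0, 0, 0.0003, 0, 0, 0.002, 0, 0, 0, 0.0005, 0, 0, 0.002, 0, 0, 0, 0.0005, 0, 0, 0.002, 0, 0, 0, 0.0005, 0, 0, 0.002]
}}

```text
time_s: 17.9
tcp_pos: [0.5397, -0.1866, 0.1649]
ee_rot: [[0.001, -0.991, -0.134], [-0.0, -0.134, 0.991], [-1.0, -0.001, -0.001]]
wrist_force: [0.6, 0.4, 2.0]
gripper_width: 0.107
```

```bash
python3 -c "
from tilt import *
st(); tiltview('v',7.7,[0])"
```

```text
17.9 tcp [ 0.5397 -0.1866  0.1649] F [0.603  0.3933 1.9765] M [0.1257 0.0376 0.0432] w 0.1072980963769724 yaw 7.714838941909496
```

View pics/v_0.png

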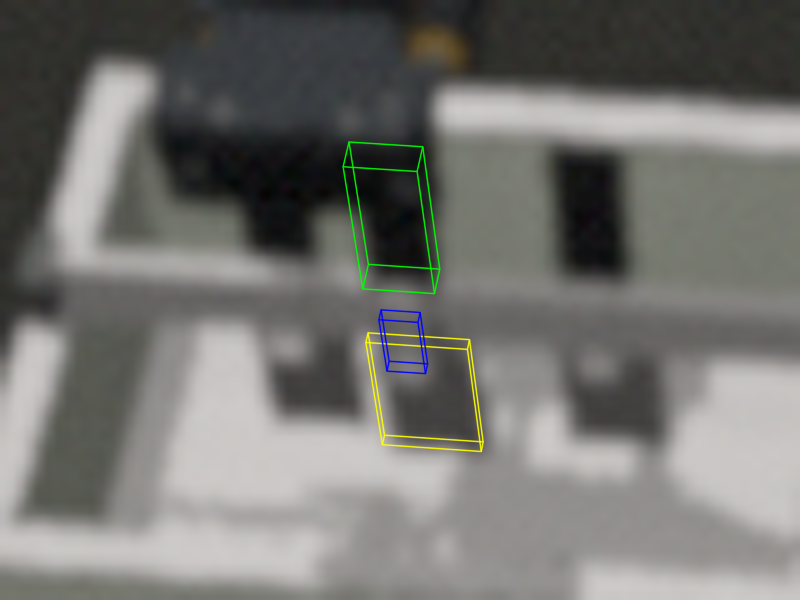

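The hook seated at 0.165, exactly 6 mm below the plain edge, with light contact. Now to release gently.

Emit:
{"op": "move_arm", "data": {
  "increments": [0, 0, 0, -0.0004, 0, 0, 0.002, 0, 0, 0, -0.0004, 0, 0, 0.002, 0, 0, 0, -0.0004, 0, 0, 0.01, 0, 0, 0, -0.0004, 0, 0, 0.011, 0, 0, 0, -0.0004, 0, 0, 0.013, 0, 0, 0, -0.0004, 0, 0, 0.016, 0, 0, 0, -0.0004, 0, 0, 0.02, 0, 0, 0, -0.0004, 0, 0, 0.025, 0, 0, 0, -0.0004, 0, 0, 0.03, 0, 0, 0, -0.0004, 0, 0, 0.035, 0, 0, 0, -0.0004, 0, 0, 0.04, 0, 0, 0, -0.0004, 0, 0, 0.04]
}}

```text
time_s: 18.95
tcp_pos: [0.5394, -0.1865, 0.1647]
ee_rot: [[0.0, -0.991, -0.134], [0.0, -0.134, 0.991], [-1.0, -0.0, 0.0]]
wrist_force: [-0.8, -0.3, -0.8]
gripper_width: 0.432
```

```bash
python3 -c "
from tilt import *
st(); tiltview('w',7.7,[0])"
```

```text
18.95 tcp [ 0.5394 -0.1865  0.1647] F [-0.7958 -0.2949 -0.8081] M [ 0.0975 -0.066  -0.0472] w 0.43213880188889325 yaw 7.705245445947698
```

View pics/w_0.png

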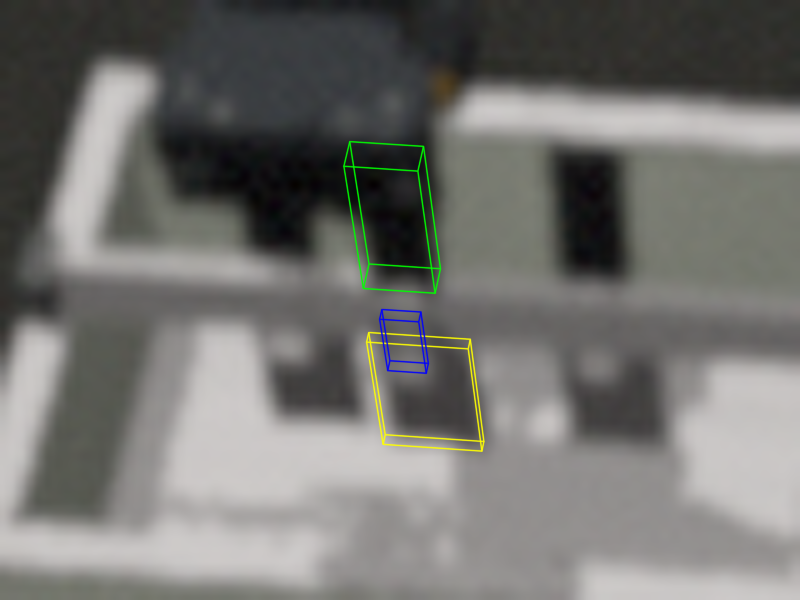

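Released at the seat, and the carrier hasn't moved. Now straight up, slowly at first.

Emit:
{"op": "move_arm", "data": {
  "increments": [0, 0, 0, -0.003, 0, 0, 0.04, 0, 0, 0, -0.01, 0, 0, 0.04, 0, 0, 0, -0.02, 0, 0, 0.04, 0, 0, 0, -0.03, 0, 0, 0.04, 0, 0, 0, -0.045, 0, 0, 0.04, 0, 0, 0, -0.06, 0, 0, 0.04, 0, 0, 0, -0.08, 0, 0, 0.04, 0, 0, 0, -0.1, 0, 0, 0.04, 0, 0, 0, -0.125, 0, 0, 0.04, 0, 0, 0, -0.15, 0, 0, 0.04, 0, 0, 0, -0.16, 0, 0, 0.04, 0, 0, 0, -0.16, 0, 0, 0.04]
}}

```text
time_s: 20.0
tcp_pos: [0.5406, -0.1868, 0.3287]
ee_rot: [[0.008, -0.991, -0.134], [-0.001, -0.134, 0.991], [-1.0, -0.007, -0.002]]
wrist_force: [0.1, 0.8, 0.2]
gripper_width: 0.456
```

Emit:
{"op": "move_arm", "data": {
  "increments": [0, 0, 0, 0, -0.02, 0.03, 0.04, 0, 0, 0, 0, -0.02, 0.065, 0.04, 0, 0, 0, 0, -0.02, 0.1, 0.04, 0, 0, 0, 0, -0.02, 0.135, 0.04, 0, 0, 0, 0, -0.02, 0.17, 0.04, 0, 0, 0, 0, -0.02, 0.205, 0.04, 0, 0, 0, 0, -0.02, 0.24, 0.04, 0, 0, 0, 0, -0.02, 0.275, 0.04, 0, 0, 0, 0, -0.02, 0.3, 0.04, 0, 0, 0, 0, -0.02, 0.3, 0.04, 0, 0, 0, 0, -0.02, 0.3, 0.04]
}}

```text
time_s: 20.92
tcp_pos: [0.518, 0.1146, 0.3232]
ee_rot: [[-0.003, -0.991, -0.137], [-0.001, -0.137, 0.991], [-1.0, 0.003, -0.001]]
wrist_force: [0.2, 0.5, 1.0]
gripper_width: 0.459
```

Run:
```python
from hv import *
st()
BA=(.538,-.174,7.7)
for n,k,ox,oy,w,h in(("scene",8,212,145,98,72),("top",7,320,160,112,84)):
    im=r.capture(n)[:,:,::-1].copy(); cv2.imwrite(f"pics/fin_{n}_full.png",im); c=crop(im,k,ox,oy,w,h); cv2.imwrite(f"pics/fin_{n}_raw.png",c)
    for s,z in((.048,.14),(-.048,.14),(-.0118,.134)):
        x,y=along(BA,7.7,s)
        for P,cc in((GRIP,(0,255,0)),(PLATE,(0,255,255)),(LIP,(255,0,0))): draw(c,n,X(P,x,y,z,7.7),cc,k,ox,oy)
    cv2.imwrite(f"pics/fin_{n}.png",c)
```

```text
20.9167 tcp [0.518  0.1146 0.3232] F [0.1715 0.539  0.9975] M [ 0.0089 -0.0589  0.0036] w 0.4585032923268442 yaw 7.85502966582266
```

View pics/fin_scene_raw.png

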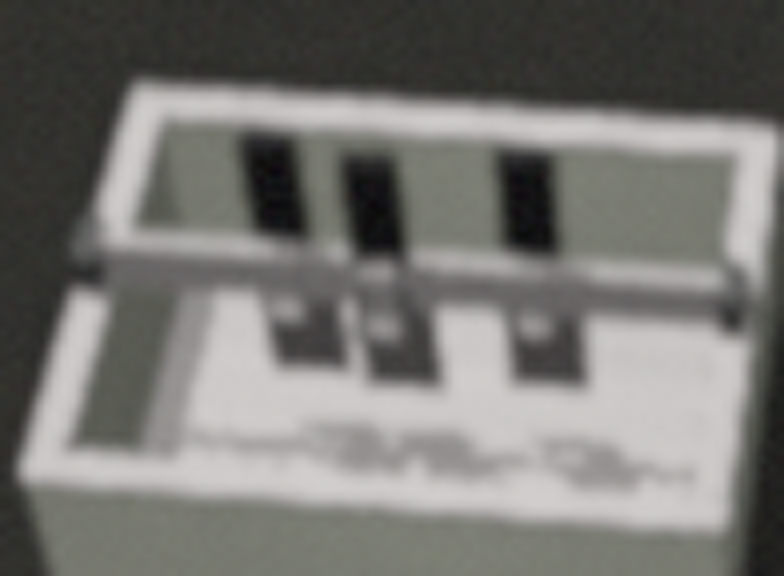

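View pics/fin_scene.png

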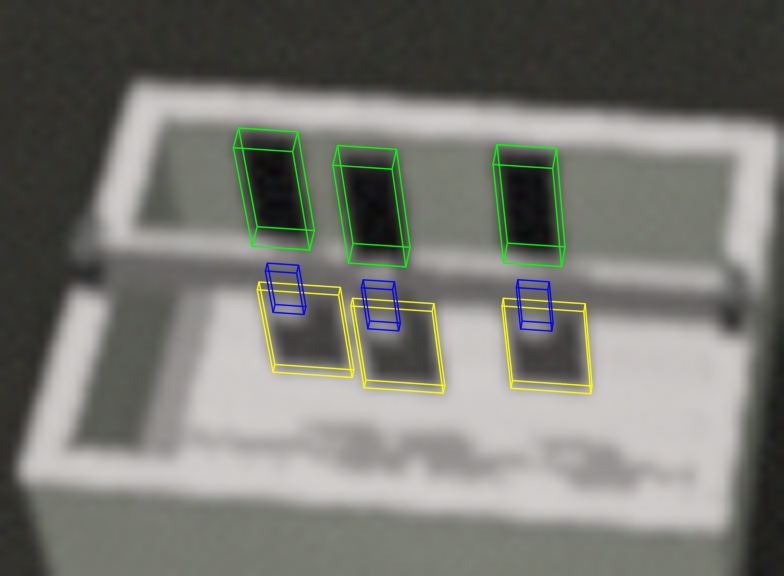

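View pics/fin_top.png

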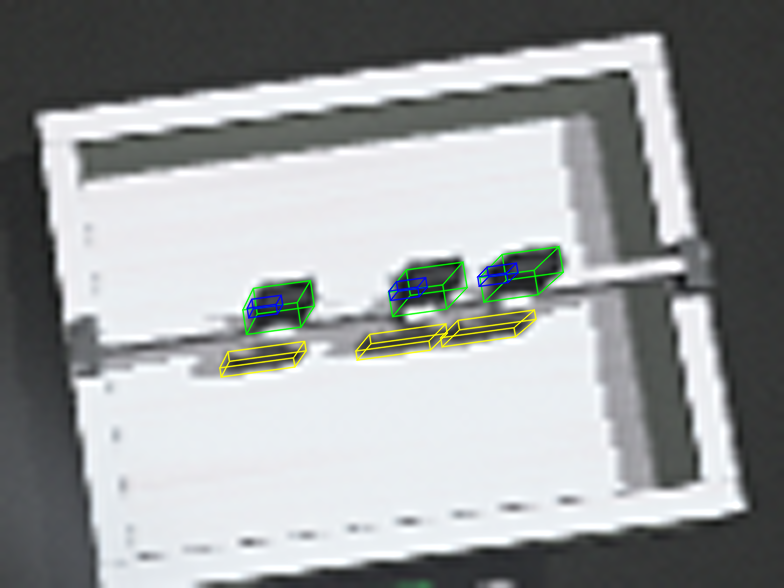

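View pics/fin_scene_full.png

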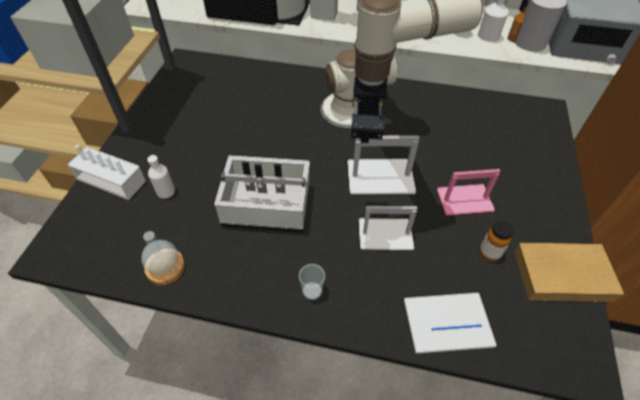

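The final views show the carrier hanging upright in the notch, at s≈−12 mm and lowered by the notch depth, with a visible gap to neighbour_b. Both neighbours are on their original outlines, and the bench is otherwise unchanged. Handing in.

```bash
python3 -c "
from station import r
print(r.finish_job(), r.sense()['time_s'])"
```

```text
the job is handed in; nothing more can be done
the job is handed in; nothing more can be done
```

The carrier from the small white stand now hangs in the bath's notch, facing the same way as its neighbours. I let go of it and handed the job in at about 21 s.

- **Finding the notch:** The hook touched the plain edge at TCP z = 0.171 m. I slid it lightly towards −y, about 8 N on the bar at most. It dropped without resistance and seated at 0.165 m, the expected 6 mm lower, about 12 mm to the −y side of the bar's middle.
- **Last pictures:** The carrier hangs upright with a visible gap to neighbour_b. Both neighbours match the outlines I fitted before the move, and the other bench things look unmoved. The arm is clear.
- **What disagreed:**
  - **Top camera:** It put the carrier on the stand, and neighbour_a, 2–3 mm further towards −y than the scene camera did, so I relied on the scene camera.
  - **Tilt while sliding:** The carrier tilted about 2–3° in the pads as I slid it. It was nearly upright again once lifted 3 mm, and I then lowered it straight in.

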